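# Isolate the ageing rack, pull the LED drivers and pack them in the carrying case

## Robot

A 7-joint arm with a two-finger parallel gripper is mounted at the origin on the work surface; the furniture and walls round the work are solid. World frame = base frame: x ahead of the robot, y to its left, z up, the work surface at z = 0. Lengths are in m, angles in rad, forces in N, time in s.
With the tool pointing down it reaches from about 0.35 to 0.9 m from the base axis. Payload 19.9 kg.
Tool frame: the origin (TCP) lies midway between the tips of the shut fingers; the grasp point (between the pads) lies 19 mm behind it; z points along the fingers, y is the line along which they close (so a half turn about z gives the same grasp; the last joint's range is limited). The gripper opens to 94 mm and grips with 3 to 60 N. Pads are 16 mm wide; open, the fingers measure 119 mm over their backs; the gripper's body (75 mm by 177 mm) begins 78 mm behind the grasp point.
Start: joints at [-1.333, 0.417, -0.01, 1.614, 0.005, 1.111, -0.053], TCP at [0.173, 0.601, 0.205] pointing down, gripper open.
Joint ranges: [-2.81, 2.81], [-0.39, 2.02], [-1.27, 1.25], [0.06, 2.57], [-1.19, 4.33], [0.19, 2], [-2.82, 2.82]. Speed limits (rad/s): [1.89, 1.89, 2.39, 2.39, 3.01, 3.01, 3.01].

## Interface

Orientations are given as a rotation vector (axis times angle).
In Python, from bench import * gives the robot as it stands. The module is installed in compiled form; this text tells all that it offers.
- The arm moves only by the tool move_arm, never from a script. Its argument "moves" is a list of rows, each a list of 3 entries, a list of its own where there are three numbers: the gripper command: -1 is shut, 1 is fully open, values between are in proportion, then the shift along the world's x, y, z scaled (see below), then the turn about the world's z scaled (see below). A call has 1 to 20 rows; each row shifts and turns the commanded pose from where the row before left it; what a row does not reach is not made up. The controller multiplies each number of a shift by 2 cm and each number of a turn by 0.1 rad. A row lasts 1/8 s, in which the tool goes at most 62.5 mm and 10.7 degrees, less where a joint would pass 70% of its speed; a pose out of reach is approached as far as the arm can. A call with a number of a shift or a turn outside -1 to 1 is refused whole. A call with a gripper value outside its range is refused whole. The fingers move at their own pace and stop on an object; "force" is the grip in N (left out, the last holds). Time passes only in rows, so rows that do not move let the fingers close. It gives the time, the measured TCP pose, the force, the opening and the grip force at its end, in the units of the state.
- sense(): the state, without advancing time (a new reading comes with each control period).
- read_camera(name): name is "scene" or "top" or "wrist"; returns the picture (384x512x3 uint8, red, green, blue); there is no depth.
- camera_params(name): a dict with "fx", "fy", "cx", "cy" (pixels), "k1" (the pictures are not rectified: a ray, as slopes to the right and down, at radius r is drawn at 1 + k1 r^2 times it, then the intrinsics apply), "position" and "attitude" of the camera in the world; the wrist camera has in their place "mount" (4x4, takes a point from camera to tool coordinates, whose origin is the TCP and whose axes are the flange's). Camera axes: x right, y up, looking along -z (the intrinsics and any distortion apply to the point x, -y, -z); pixel columns grow to the right and rows downward; lengths in m; the calibration is good to about 2 mm. A picture is of the moment at which its call begins: read the wrist's pose just before it. camera_params takes no time and is no camera call.
- sign_off(): hands the job in; it is judged then, once.
Trained networks look in the newest picture that a camera, given by its name, has taken for a name from the list of things; names that differ only in an ending like _2 or _b are one class to them, and where a whole thing is asked for, a point or a joint stands for the part that bears it (a point fixed in the world has none). Each returns a list of dicts, best first, with "confidence" (0 to 1); they miss things now and then, are a little off and sometimes report something else, mostly with a low value. They report only what shows in the picture. A call takes as long as a camera call. They do not tell look-alikes from the thing itself.
- search_frame(camera, query): "extent" ([left, top, width, height] in pixels, round what is visible of it).
- outline_of(camera, query): "mask" (384x512 bool, what is visible of it) and "extent" ([left, top, width, height] in pixels, round what is visible of it).
The state is a dict: "time_s": time; "joints": joint angles; "joint_velocities": joint speeds; "effort": joint torques, N m; "position": TCP position; "orientation": TCP orientation; "contact_force": force on the tool from outside, world axes, zero at the start; "ft_torque": the same for the moment, N m; "width": opening from 0.0 (shut) to 1.0 (fully open); "gripper_force": force on a finger pad.
Only numpy, scipy, OpenCV 4.12 (cv2) and the standard library are available. Lean on these libraries where they do the work, as an engineer would, in place of code of your own. Each camera call takes 0.05 s, during which the arm holds its last target. There are 200 camera calls.

## Task

The LED drivers in the ageing rack have finished their run: lift the switch guard, flip the toggle beneath it to off (to the rack's right, towards the slots) and drop the guard shut again, and only then pull every driver out of its tight slot by the top edge that sticks out. Stand each driver upright in a foam slot of the plywood carrying case, lay the lid flat in the rim of the case, and turn both turnbuttons across the lid so that it cannot come off. Leave the mug and the brown bottle where they are.

Things in the scene. Friction and masses are not known exactly. Their poses are not given: they have to be found in the camera images.
- rack: ageing rack, fixed: grey base, four slots between finned aluminium cooling blocks, grey control box at its +y end (x -95 to +45, y 110 to 210 mm, top 60 mm high). Origin: centre of the slotted part's underside; x to its rear, y along the row of slots, z up. Slots run along x at y = -69, -23, +23, +69 mm; slot floor 22 mm, block tops 68 mm high, end rails 42 mm
- guard (a joint): black flip-up guard over the toggle on the control box, 52 long, 44 wide, 37 mm high, hinged along the rack's y axis at its rear lower edge: 0 shut, 1.75 rad up and back against its stop. A light spring shuts it from anywhere below about 1.2 rad; beyond that its weight carries it back on the stop, where it stays until pushed forward
- guard_hinge (a point): middle of the guard's hinge axis, 66 mm above the table; fixed to the rack, axes as the rack's
- guard_lug (a point): grip point on the guard's finger lug, 9 mm short of its outer end. The lug is 12 mm wide (along the rack's y), 9 mm thick and sticks out 29 mm from the guard's front (-x) face. The point turns with the guard; shut, it lies 72 mm in front of (-x) and 32.5 mm above the hinge, so 98.5 mm above the table
- toggle (a joint): steel bat toggle under the guard, pivot 65 mm above the table: +0.4 rad on (leaning to the rack's +y), -0.4 rad off (leaning to -y, towards the slots); stays where it is left, moves with about 1 N at the tip
- toggle_tip (a point): tip of the toggle bat, 35 mm from its pivot, 25 mm in front of (-x) the guard's hinge; bat 9 mm thick
- case: plywood carrying case, fixed, 145 (x) by 242 (y) by 101 mm, open on top; origin at the centre of its underside, z up. Three foam slots run across it (along x): slots 26 mm wide (y), 105 mm long (x), foam top 53 mm high. Inside 113 (x) by 174 (y) mm; the walls rise above the foam
- case_bay1 (a point): middle of the foam slot nearest the -y end of the case, on the case's inside floor, 8 mm above the table; at y = -48 mm in the case; axes as the case's
- case_bay2 (a point): the same for the middle foam slot, y = 0
- case_bay3 (a point): the same for the foam slot nearest the +y end, y = +48 mm
- case_seat (a point): centre of the lid's seat, 92 mm above the table, axes as the case's: a rebate 133 (x) by 194 mm (y), 9 mm deep, round the mouth of the case, so the lid lies flush with the rim at 101 mm
- button_left (a joint): brass turnbutton on the case's +y end block: 0 lies along the case's +x (clear of the lid), 1.57 rad points inwards across the lid, stop at 1.65. Turns clockwise seen from above as the value grows; 0.04 N m of friction holds it where it is left. Its bar is 16 mm wide and reaches 36 mm from the pivot, 2 mm above the lid
- button_left_pivot (a point): on the turnbutton's vertical pivot axis, 118 mm above the table, half-way up its upright grip rib, axes as the case's. The rib is 10 mm thick, 34 mm long, centred on the pivot, in line with the bar and turns with it; bar 103 to 111 mm, rib 110 to 126 mm above the table
- button_right (a joint): the same turnbutton on the case's -y end block; turns counter-clockwise seen from above as the value grows: 0 along the case's +x, 1.57 rad inwards across the lid, stop at 1.65
- button_right_pivot (a point): as button_left_pivot, for the right turnbutton
- lid_handle (a point): centre of the lid's handle bar, 47 mm above the lid's underside. The lid is a loose plywood board 127 (x) by 188 (y) by 9 mm (lower edge stepped in 2 mm), about 0.3 kg, flat on the table at the start. The bar is 12 mm thick, 96 mm long, runs along the lid's y axis, its underside 32 mm above the board. Same either way round
- lid: the same lid, origin at the centre of its underside
- mug: white mug, bystander, origin at the centre of its underside
- flux_bottle: brown bottle, bystander, origin at the centre of its underside
- driver_1_mid (a point): flat white LED driver module with a black foot and a row of brass terminals on top, 92 (x) by 16 (y) by 80 mm (z), about 0.2 kg, standing in a slot of the rack, the top 34 mm sticking out; a spring plate on the slot's -y side pinches it with about 3 N. This point is its centre, 40 mm above its foot; its x axis runs along the slot. Some of the four are absent
- driver_2_mid (a point): flat white LED driver module with a black foot and a row of brass terminals on top, 92 (x) by 16 (y) by 80 mm (z), about 0.2 kg, standing in a slot of the rack, the top 34 mm sticking out; a spring plate on the slot's -y side pinches it with about 3 N. This point is its centre, 40 mm above its foot; its x axis runs along the slot. Some of the four are absent
- driver_3_mid (a point): flat white LED driver module with a black foot and a row of brass terminals on top, 92 (x) by 16 (y) by 80 mm (z), about 0.2 kg, standing in a slot of the rack, the top 34 mm sticking out; a spring plate on the slot's -y side pinches it with about 3 N. This point is its centre, 40 mm above its foot; its x axis runs along the slot. Some of the four are absent
- driver_4_mid (a point): flat white LED driver module with a black foot and a row of brass terminals on top, 92 (x) by 16 (y) by 80 mm (z), about 0.2 kg, standing in a slot of the rack, the top 34 mm sticking out; a spring plate on the slot's -y side pinches it with about 3 N. This point is its centre, 40 mm above its foot; its x axis runs along the slot. Some of the four are absent
There are look-alikes about, which are no part of the job. What is shaped like the part that bears driver_2_mid but purple is not meant.

How it is judged:
By the outcome, as a careful person would: the job done as asked, in the order asked, and still so for the second after the job is handed in, with the robot touching nothing.
Of driver_1, driver_2, driver_3, driver_4 only 2 to 3 are there at a start; the rules pass over those that are not, and their reading is None.
At some moment in a run one of lid may be knocked a few centimetres aside while the robot is not near it.
It also fails if it takes over 200 s, if anything falls off the work surface, if the arm or the gripper's body presses on something with over 40 N, if the wrist force passes 120 N, or if a joint passes its speed limit or range.

## Working session

There is one attempt and no reset: what is moved stays moved. The work goes in short steps, Python scripts to look and compute and a tool call to move; the robot and the scene stay as the last step left them, time stands still between calls to the robot, and variables do not carry over. Pictures are saved under pics/ and viewed, at most 14 in all, crops included, and the job is handed in when it is done.

Besides the shell and the picture viewer there is one more tool, called as name(argument=value, ...), one argument or row to a line, values as JSON. move_arm: Moves the arm, as the interface text tells. Its arguments: {"type":"object","properties":{"moves":{"type":"array","items":{"type":"array"}},"force":{"type":"number"}},"required":["moves"]}

```bash
mkdir -p pics
cat > h.py <<'E'
from bench import *
import numpy as np, cv2
from scipy.spatial.transform import Rotation as R
def cam(n):
    p=camera_params(n)
    return p
def pose(n,s=None):
    p=camera_params(n)
    if n!='wrist':
        a=np.array(p['attitude'],float)
        Rm=a if a.shape==(3,3) else (R.from_rotvec(a).as_matrix() if a.size==3 else R.from_quat(a).as_matrix())
        return p,Rm,np.array(p['position'],float)
    s=s or sense(); M=np.array(p['mount'],float); Rt=R.from_rotvec(s['orientation']).as_matrix()
    return p,Rt@M[:3,:3],Rt@M[:3,3]+np.array(s['position'])
def ray(n,u,v,s=None):
    p,Rm,o=pose(n,s)
    K=np.array([[p['fx'],0,p['cx']],[0,p['fy'],p['cy']],[0,0,1.]])
    q=cv2.undistortPoints(np.array([[[u,v]]],float),K,np.array([p['k1'],0,0,0.]))[0,0]
    d=Rm@np.array([q[0],-q[1],-1.]); return o,d/np.linalg.norm(d)
def atz(n,u,v,z,s=None):
    o,d=ray(n,u,v,s); return o+d*(z-o[2])/d[2]
def proj(n,P,s=None):
    p,Rm,o=pose(n,s); c=Rm.T@(np.array(P,float)-o); x,y=c[0]/-c[2],-c[1]/-c[2]
    f=1+p['k1']*(x*x+y*y); return np.array([p['cx']+p['fx']*x*f,p['cy']+p['fy']*y*f])
def tri(rs):
    A=sum(np.eye(3)-np.outer(d,d) for o,d in rs); b=sum((np.eye(3)-np.outer(d,d))@o for o,d in rs)
    return np.linalg.solve(A,b)
def snap(n,f):
    im=read_camera(n); cv2.imwrite('pics/'+f+'.png',im[:,:,::-1]); return im
E
python3 - <<'E'
from h import *
for n in('scene','top','wrist'):
    print(camera_params(n)); snap(n,n+'0')
a=cv2.imread('pics/scene0.png');b=cv2.imread('pics/top0.png');c=cv2.imread('pics/wrist0.png')
cv2.imwrite('pics/w.png',cv2.resize(c,(800,600)))
print(sense())
for n in('scene','top'):
    for q in['rack','guard','guard_lug','toggle','case','lid','lid_handle','button_left','mug','flux_bottle','driver_1_mid']:
        print(n,q,[(np.round(d['extent']).tolist(),round(d['confidence'],2)) for d in search_frame(n,q)][:6])
E
```

```text
{'fx': 406.70275123641653, 'fy': 406.70275123641653, 'cx': 260.4532873182587, 'cy': 191.68148395437677, 'k1': -0.13672405621480638, 'position': array([-0.06180046, -0.66061407,  0.81184495]), 'attitude': array([ 0.87118129, -0.35911362, -0.72462962])}
{'fx': 456.66901380657384, 'fy': 456.66901380657384, 'cx': 254.8738928608711, 'cy': 189.3025802150789, 'k1': 0.013129631542994761, 'position': array([ 0.43060168, -0.02516624,  1.42158793]), 'attitude': array([ 0.11944515, -0.07987957, -1.58780918])}
{'fx': 314.0576306950409, 'fy': 314.0576306950409, 'cx': 253.39187689192303, 'cy': 187.57756708471675, 'k1': -0.08608387817304304, 'mount': array([[ 5.87372660e-04,  9.63998957e-01,  2.65905369e-01,
         7.78199861e-02],
       [ 9.99999207e-01, -2.70015242e-04, -1.23005332e-03,
         1.22327055e-03],
       [-1.11397162e-03,  2.65905880e-01, -9.63998352e-01,
        -1.78852604e-01],
       [ 0.00000000e+00,  0.00000000e+00,  0.00000000e+00,
         1.00000000e+00]])}
{'time_s': 0.15, 'joints': array([-1.33248579,  0.41780537, -0.01030512,  1.61400791,  0.0047175 ,
        1.110726
[... 1220 characters left out ...]
140.0, 110.0, 82.0], 0.86)]
top guard [([151.0, 192.0, 14.0, 25.0], 0.79)]
top guard_lug [([147.0, 191.0, 20.0, 30.0], 0.59)]
top toggle [([142.0, 145.0, 103.0, 76.0], 0.37)]
top case [([292.0, 148.0, 93.0, 66.0], 0.92), ([268.0, 230.0, 60.0, 42.0], 0.71), ([197.0, 169.0, 8.0, 27.0], 0.53)]
top lid [([265.0, 227.0, 60.0, 44.0], 0.73)]
top lid_handle [([264.0, 230.0, 60.0, 43.0], 0.97), ([289.0, 147.0, 91.0, 68.0], 0.72)]
top button_left [([297.0, 158.0, 10.0, 22.0], 0.57), ([194.0, 162.0, 11.0, 35.0], 0.42)]
top mug [([108.0, 234.0, 37.0, 25.0], 0.74)]
top flux_bottle [([383.0, 224.0, 20.0, 13.0], 0.77)]
top driver_1_mid [([224.0, 154.0, 16.0, 38.0], 0.74), ([291.0, 150.0, 92.0, 62.0], 0.7)]
```

View pics/scene0.png

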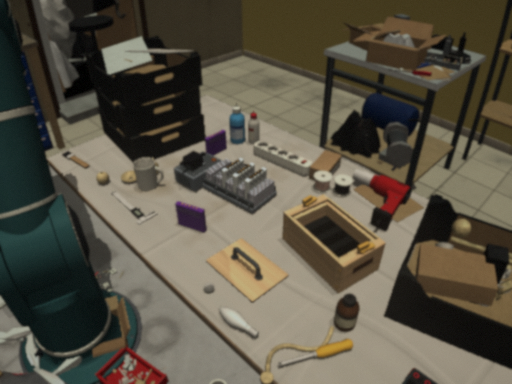

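View pics/top0.png

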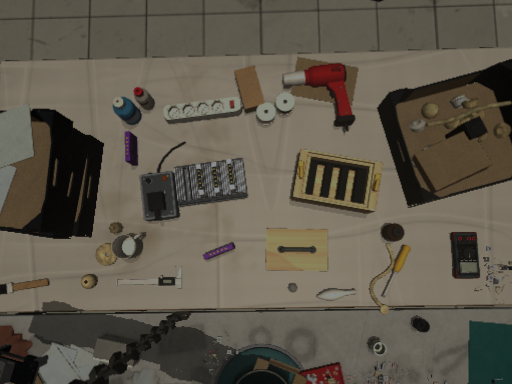

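Scene view: rack at about (225,180), lid (247,268), open case (332,240), purple decoys (191,216) and (216,142). Top view: rack (195,185) with the guard at (157,200), case (337,181), lid (297,250), mug (127,245), bottle (392,232).

Run:
```python
from h import *
t=cv2.imread('pics/top0.png');s=cv2.imread('pics/scene0.png')
a=cv2.resize(t[135:235,130:260],(800,600),interpolation=cv2.INTER_CUBIC)
a=cv2.resize(t[140:222,132:392],(800,252),interpolation=cv2.INTER_CUBIC)
b=cv2.resize(s[135:300,165:395],(800,574),interpolation=cv2.INTER_CUBIC)
c=np.zeros((600,800,3),np.uint8); c[:252]=a; c[252:]=cv2.resize(b,(800,574))[:348]
cv2.imwrite('pics/c1.png',c)
for n,u,v,z in [('rackTL',175,165,.068),('TR',242,159,.068),('BR',247,197,.05),('ctl',157,200,.1),('caseTL',303,150,.101),('caseTR',382,161,.101),('caseBR',374,211,.101),('caseBL',294,201,.101),('lidc',297,250,.01),('lidh',297,249,.047),('mug',127,245,.05),('bot',392,232,.08)]:
    print(n,atz('top',u,v,z).round(3))
print(pose('top')[1].round(3))
```

```text
rackTL [0.682 0.247 0.068]
TR [0.696 0.045 0.068]
BR [0.583 0.032 0.05 ]
ctl [0.574 0.293 0.1  ]
caseTL [ 0.712 -0.137  0.101]
caseTR [ 0.674 -0.365  0.101]
caseBR [ 0.529 -0.335  0.101]
caseBL [ 0.562 -0.106  0.101]
lidc [ 0.421 -0.117  0.01 ]
lidh [ 0.424 -0.114  0.047]
mug [0.445 0.395 0.05 ]
bot [ 0.468 -0.389  0.08 ]
[[-0.018  0.992 -0.126]
 [-0.999 -0.021 -0.024]
 [-0.026  0.126  0.992]]
```

View pics/c1.png

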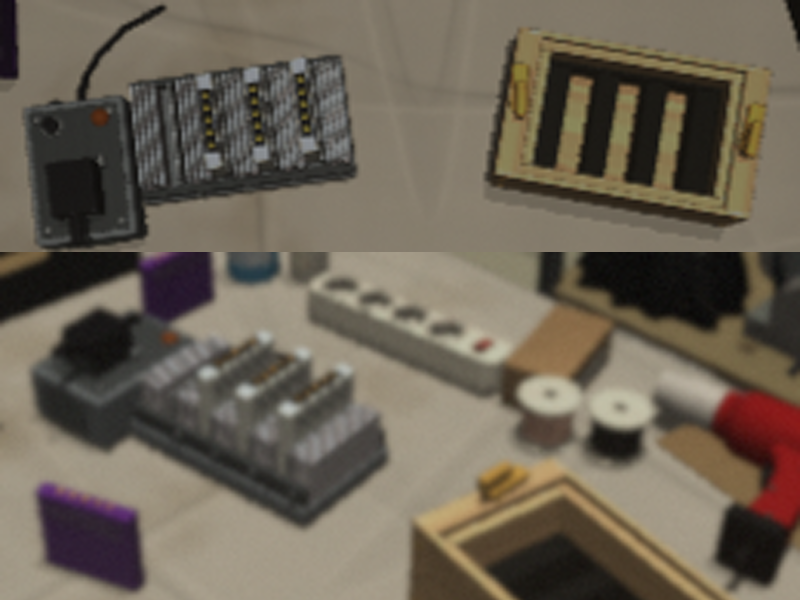

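Enlarged view: three white drivers stand in the slots away from the control box (crop x 208, 255, 303), and the slot next to the box is empty. The guard is shut, with its lug towards the robot. The case has three pale foam slots and both buttons lie along its x.

Next I move the wrist camera over the rack.

move_arm(
  moves=[
    [-0.4, [0.6, -0.6, 1], 0.2],
    [-0.4, [1, -1, 1], 0.2],
    [-0.4, [1, -1, 1], 0.2],
    [-0.4, [1, -1, 1], 0.2],
    [-0.4, [1, -1, 1], 0.2],
    [-0.4, [1, -1, 1], 0.2],
    [-0.4, [1, -1, 1], 0.2],
    [-0.4, [1, -1, 0], 0.2],
    [-0.4, [1, -1, 0], 0.2],
    [-0.4, [1, -1, 0], 0.2],
    [-0.4, [1, -1, 0], 0.2],
    [-0.4, [1, -1, 0], 0.2],
    [-0.4, [1, -1, 0], 0.2],
    [-0.4, [1, -1, 0], 0.2],
    [-0.4, [1, -1, 0], 0.2],
    [-0.4, [1, -1, 0], 0.2],
    [-0.4, [1, -1, 0], 0.2],
    [-0.4, [1, -1, 0], 0],
    [-0.4, [0.4, -0.4, 0], 0],
    [-0.4, [0, 0, 0], 0],
  ],
)

```text
time_s: 3.75
position: [0.5326, 0.2407, 0.3453]
orientation: [0.094, -3.14, 0.0]
contact_force: [0.1, 0.0, -0.2]
width: 0.301
gripper_force: 0.0
```

Run:
```python
from h import *
s=sense(); print(s['position'],s['orientation'],s['time_s'],R.from_rotvec(s['orientation']).as_matrix().round(3))
im=snap('wrist','w1'); cv2.imwrite('pics/w1b.png',cv2.resize(im[:,:,::-1],(800,600)))
for q in['rack','guard','guard_lug','driver_1_mid','case']:
        print(q,[(np.round(d['extent']).tolist(),round(d['confidence'],2)) for d in search_frame('wrist',q)][:6])
```

```text
[0.53257394 0.24067082 0.34530928] [ 9.35120384e-02 -3.14001349e+00  2.06680723e-04] 3.75 [[-0.998 -0.06  -0.   ]
 [-0.06   0.998 -0.   ]
 [ 0.    -0.    -1.   ]]
rack [([118.0, 145.0, 202.0, 127.0], 0.8)]
guard [([276.0, 151.0, 37.0, 62.0], 0.63)]
guard_lug [([276.0, 151.0, 34.0, 58.0], 0.62)]
driver_1_mid [([132.0, 189.0, 22.0, 73.0], 0.84)]
case [([0.0, 152.0, 58.0, 109.0], 0.9)]
```

View pics/w1b.png

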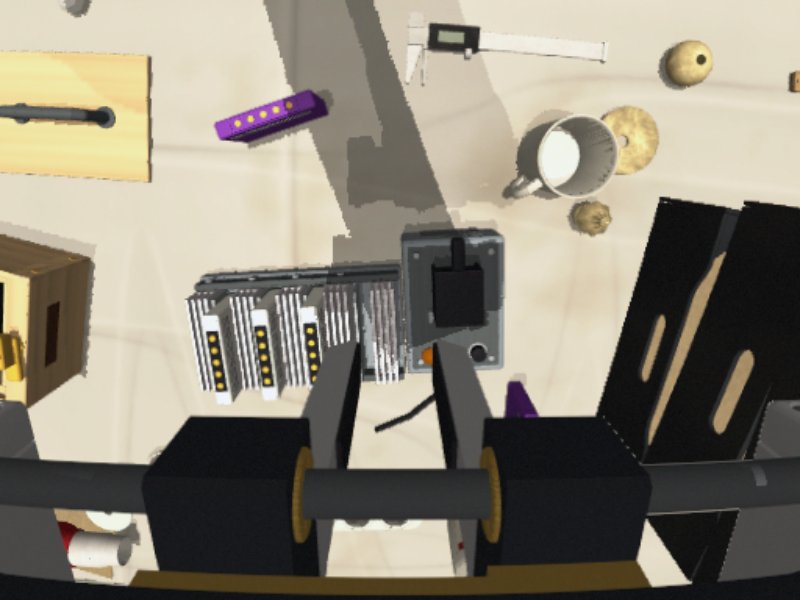

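Wrist view (800 px): lug at (457,242–268), guard (433–483, 262–327), driver tops running (211,315)–(222,402), (261,311)–(267,400) and (310,308) on behind the finger. The case is at the left.

Run:
```python
from h import *
k=1.5625
W={'lugtip':(457,240),'A0':(310,309),'A1':(318,390),'B0':(261,312),'B1':(267,399),'C0':(211,317),'C1':(223,400),'box_fl':(403,234),'box_fr':(502,236),'box_br':(503,370),'box_bl':(407,371),'gl':(433,264),'gr':(483,264),'gbr':(484,325),'gbl':(436,327)}
T={'A0':(213,163),'A1':(204,78),'B0':(261,155),'B1':(251,70),'C0':(308,149),'C1':(299,62),'lugtip':(77,240)}
Z={'lugtip':.1,'box':.06,'gl':.1,'gr':.1,'gb':.1}
for n,(u,v) in W.items():
    z=next((Z[p] for p in Z if n.startswith(p)),.102)
    a=ray('wrist',u/k,v/k); print(n,atz('wrist',u/k,v/k,z).round(4),end=' ')
    if n in T:
        t=(132+T[n][0]/3.077,140+T[n][1]/3.073); print('top',atz('top',*t,z).round(4),'tri',tri([a,ray('top',*t)]).round(4),end='')
    print()
```

```text
lugtip [0.5205 0.2959 0.1   ] top [0.5207 0.2928 0.1   ] tri [0.5226 0.2977 0.0822]
A0 [0.5909 0.169  0.102 ] top [0.5912 0.1634 0.102 ] tri [0.594  0.1661 0.0886]
A1 [0.6711 0.1776 0.102 ] top [0.6733 0.1718 0.102 ] tri [0.6767 0.1748 0.0891]
B0 [0.5966 0.1243 0.102 ] top [0.5979 0.1177 0.102 ] tri [0.6007 0.1198 0.0869]
B1 [0.6841 0.1286 0.102 ] top [0.6801 0.1267 0.102 ] tri [0.6812 0.1279 0.1041]
C0 [0.6044 0.0778 0.102 ] top [0.6027 0.073  0.102 ] tri [0.6053 0.0743 0.0947]
C1 [0.6884 0.0856 0.102 ] top [0.6868 0.0806 0.102 ] tri [0.6896 0.0824 0.0965]
box_fl [0.5242 0.2494 0.06  ] 
box_fr [0.5201 0.3441 0.06  ] 
box_br [0.6583 0.3619 0.06  ] 
box_bl [0.6652 0.2629 0.06  ] 
gl [0.5432 0.2767 0.1   ] 
gr [0.5404 0.3209 0.1   ] 
gbr [0.5971 0.3281 0.1   ] 
gbl [0.6017 0.2842 0.1   ]
```

move_arm(
  moves=[
    [-0.4, [0, 0.3, -0.9], 0.1],
    [-0.4, [0, 0.3, -0.9], 0.1],
    [-0.4, [0, 0.3, -0.9], 0.1],
    [-0.4, [0, 0.3, -0.9], 0.1],
    [-0.4, [0, 0.3, -0.9], 0.1],
    [-0.4, [0, 0.3, -0.9], 0],
    [-0.4, [0, 0.3, -0.9], 0],
    [-0.4, [0, 0.3, -0.9], 0],
    [-0.4, [0, 0.3, -0.6], 0],
    [-0.4, [0, 0, 0], 0],
  ],
)

```text
time_s: 5.3
position: [0.5322, 0.295, 0.1885]
orientation: [0.174, -3.136, 0.001]
contact_force: [-0.2, -0.6, -0.3]
width: 0.303
gripper_force: 0.0
```

Run:
```python
from h import *
s=sense(); print(s['position'],s['orientation'],s['time_s'])
im=snap('wrist','w2'); cv2.imwrite('pics/w2b.png',cv2.resize(im[:,:,::-1],(800,600)))
for q in['guard','guard_lug']:
        print(q,[(np.round(d['extent']).tolist(),round(d['confidence'],2)) for d in search_frame('wrist',q)][:6])
for y in(-.01,0,.01):print(proj('wrist',np.array(s['position'])+[0,y,0])*1.5625)
```

```text
[0.53220724 0.29504159 0.18849997] [ 1.73940593e-01 -3.13568955e+00  1.04422440e-03] 5.3
guard [([230.0, 176.0, 50.0, 84.0], 0.59), ([15.0, 219.0, 49.0, 78.0], 0.49)]
guard_lug [([230.0, 176.0, 51.0, 86.0], 0.82)]
[368.19342449 355.49658634]
[393.29821988 358.0805329 ]
[418.32201388 360.6264212 ]
```

View pics/w2b.png

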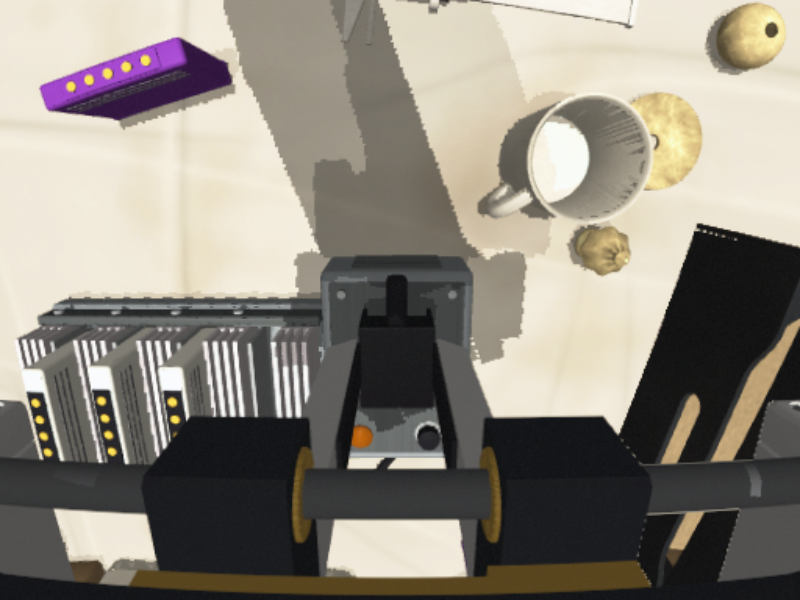

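The lug tip is at (397,276) and the guard's front at y≈318. The rack's edges are level in the image, so the yaw is about 0.11.

Run:
```python
from h import *
k=1.5625
s1=dict(position=[0.53257394,0.24067082,0.34530928],orientation=[9.35120384e-02,-3.14001349e+00,2.06680723e-04])
for n,u,v,z in[('tip',397,276,.103),('face_l',362,318,.103),('face_r',434,318,.103),('boxl',322,262,.06),('boxr',472,262,.06)]:
    print(n,atz('wrist',u/k,v/k,z).round(4))
print(tri([ray('wrist',397/k,276/k),ray('wrist',457/k,240/k,s1)]))
print(tri([ray('wrist',27/k,372/k),ray('wrist',211/k,317/k,s1)]),tri([ray('wrist',166/k,372/k),ray('wrist',310/k,309/k,s1)]),'driver C0 A0')
```

```text
tip [0.5192 0.2953 0.103 ]
face_l [0.5458 0.2782 0.103 ]
face_r [0.5413 0.3191 0.103 ]
boxl [0.5255 0.2476 0.06  ]
boxr [0.5149 0.3436 0.06  ]
[0.52184481 0.29584654 0.09300017]
[0.5996499  0.08137048 0.11412488] [0.58590582 0.17065405 0.11770909] driver C0 A0
```

move_arm(
  force=12,
  moves=[
    [-0.4, [-0.2, -0.02, -1], 0],
    [-0.4, [0, 0, -1], 0],
    [-0.4, [0, 0, -1], 0],
    [-0.4, [0, 0, -1], 0],
    [-0.4, [0, 0, -1], 0],
    [-0.4, [0, 0, -0.08], 0],
    [-1, [0, 0, 0], 0],
    [-1, [0, 0, 0], 0],
    [-1, [0, 0, 0], 0],
    [-1, [0, 0, 0], 0],
  ],
)

```text
time_s: 6.7
position: [0.5288, 0.2946, 0.0883]
orientation: [-0.173, 3.136, 0.001]
contact_force: [-0.2, 1.4, 2.2]
width: 0.124
gripper_force: 12.0
```

Gripped at a width of 0.124, about 12 mm, which is the lug. Now the arc.

move_arm(
  moves=[
    [-1, [0.335, 0.037, 0.6], 0],
    [-1, [0.44, 0.048, 0.535], 0],
    [-1, [0.52, 0.057, 0.45], 0],
    [-1, [0.59, 0.065, 0.35], 0],
    [-1, [0.645, 0.07, 0.245], 0],
    [-1, [0.68, 0.075, 0.125], 0],
    [-1, [0.685, 0.075, 0.01], 0],
    [-1, [0.68, 0.075, -0.115], 0],
    [-1, [0, 0, 0], 0],
    [-0.4, [0, 0, 0], 0],
    [-0.4, [0, 0, 0], 0],
    [-0.4, [0, 0, 1], 0],
    [-0.4, [0, 0, 1], 0],
    [-0.4, [-0.5, 0, 1], 0],
    [-0.4, [-1, 0, 1], 0],
    [-0.4, [-1, 0, 0], 0],
    [-0.4, [-1, 0, 0], 0],
    [-0.4, [0, 0, 0], 0],
  ],
)

```text
time_s: 8.95
position: [0.5489, 0.3049, 0.2134]
orientation: [-0.175, 3.136, 0.002]
contact_force: [0.1, -0.3, 1.7]
width: 0.296
gripper_force: 0.0
```

Run:
```python
from h import *
s=sense(); print(s['position'],s['orientation'],s['time_s'])
im=snap('wrist','w3'); cv2.imwrite('pics/w3b.png',cv2.resize(im[:,:,::-1],(800,600)))
k=1.5625
for n,P in [('toggle piv est',[.575,.3017,.065]),('tip',[.5735,.315,.097])]: print(n,proj('wrist',P)*k)
for q in['toggle','guard']:
        print(q,[(np.round(d['extent']).tolist(),round(d['confidence'],2)) for d in search_frame('wrist',q)][:6])
```

```text
[0.54894501 0.30491674 0.21341655] [-1.75199016e-01  3.13585768e+00  1.66080679e-03] 8.95
toggle piv est [385.20413599 308.86119584]
tip [405.30074122 323.8651308 ]
toggle [([245.0, 196.0, 14.0, 18.0], 0.67)]
guard [([228.0, 217.0, 42.0, 81.0], 0.57)]
```

View pics/w3b.png

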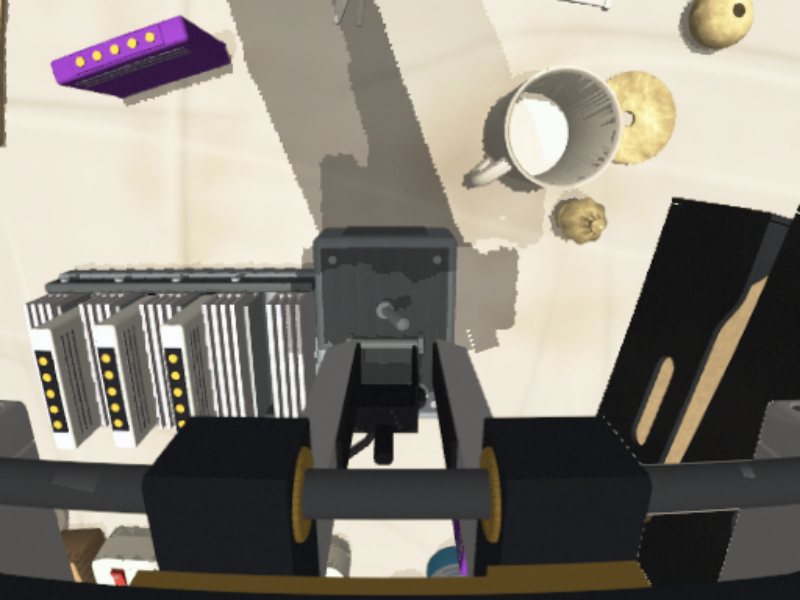

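The guard is up. The toggle's base is at (385,308) and its tip at (402,322), so it leans towards +y (on), as predicted. Next I push it to off.

move_arm(
  moves=[
    [-1, [0.9, 1, 0], 0],
    [-1, [0, 1, -0.5], 0],
    [-1, [0, 0, -1], 0],
    [-1, [0, 0, -1], 0],
    [-1, [0, 0, -1], 0],
    [-1, [0, 0, -1], 0],
    [-1, [0, 0, -1], 0],
    [-1, [0, 0, -1], 0],
    [-1, [0, 0, -0.4], 0],
    [-1, [0.03, -0.35, 0], 0],
    [-1, [0.03, -0.35, 0], 0],
    [-1, [0.03, -0.35, 0], 0],
    [-1, [0.03, -0.3, 0], 0],
    [-1, [0.03, -0.3, 0], 0],
    [-1, [0, -0.2, 0], 0],
    [-1, [0, 0, 0], 0],
  ],
)

```text
time_s: 11.1
position: [0.5713, 0.3076, 0.074]
orientation: [-0.173, 3.136, 0.001]
contact_force: [2.4, 3.1, 0.3]
width: 0.005
gripper_force: 1.3
```

move_arm(
  moves=[
    [-1, [0, -0.1, 0], 0],
    [-1, [0, 0.5, 0], 0],
    [-1, [-0.2, 0.2, 1], 0],
    [-1, [-0.2, -0.3, 1], 0],
    [-1, [-0.3, -0.3, 1], 0],
    [-1, [-0.3, -0.2, 1], 0],
    [-1, [-0.2, 0, 1], 0],
    [-1, [0, 0, 1], 0],
    [-1, [0, 0, 0.9], 0],
    [-1, [0, 0, 0], 0],
  ],
)

```text
time_s: 12.35
position: [0.5476, 0.3037, 0.2133]
orientation: [-0.173, 3.135, 0.002]
contact_force: [0.4, 0.1, -0.5]
width: 0.002
gripper_force: 0.0
```

Run:
```python
from h import *
s=sense(); print(s['position'],s['orientation'],s['time_s'])
im=snap('wrist','w4'); 
print(proj('wrist',[.575,.3017,.065]),proj('wrist',[.5735,.315,.097]),proj('wrist',[.5765,.288,.097]))
print([(np.round(d['extent']).tolist(),round(d['confidence'],2)) for d in search_frame('wrist','toggle')])
u,v=proj('wrist',[.575,.3017,.08]).astype(int)
cv2.imwrite('pics/w4b.png',cv2.resize(im[v-50:v+50,u-65:u+65,::-1],(520,400)))
```

```text
[0.54757178 0.3036796  0.2133251 ] [-1.73119008e-01  3.13489039e+00  1.66730808e-03] 12.35
[247.45531694 200.5294154 ] [260.40027259 210.396487  ] [233.00712697 210.39440942]
[([21.0, 198.0, 45.0, 92.0], 0.61), ([229.0, 196.0, 18.0, 16.0], 0.46)]
```

View pics/w4b.png

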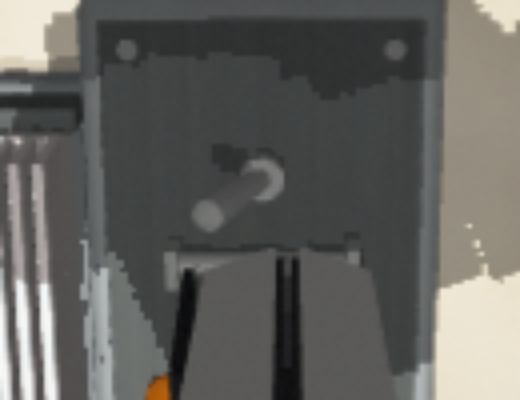

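The toggle now leans left (tip (207,215), base (263,178)), so it is off. Next I push the guard shut from behind.

move_arm(
  moves=[
    [-1, [0.9, 0.07, 0], 0],
    [-1, [0.9, 0.07, 0], 0],
    [-1, [0.9, 0.07, 0], 0],
    [-1, [0.9, 0.07, 0], 0],
    [-1, [0.9, 0.07, 0], 0],
    [-1, [0.9, 0.07, -0.4], 0],
    [-1, [0.95, 0.07, -1], 0],
    [-1, [0, 0, -1], 0],
    [-1, [0, 0, -1], 0],
    [-1, [0, 0, -1], 0],
    [-1, [0, 0, -1], 0],
    [-1, [-0.5, -0.06, 0], 0],
    [-1, [-0.6, -0.06, 0], 0],
    [-1, [-0.6, -0.06, 0], 0],
    [-1, [-0.6, -0.06, 0], 0],
    [-1, [-0.6, -0.06, 0], 0],
    [-1, [-0.6, -0.06, 0], 0],
    [-1, [-0.5, -0.06, 0], 0],
    [-1, [0, 0, 0], 0],
  ],
)

```text
time_s: 14.82
position: [0.5939, 0.3052, 0.1076]
orientation: [-0.173, 3.134, 0.003]
contact_force: [-11.5, -6.0, 39.8]
width: 0.005
gripper_force: 17.0
```

move_arm(
  moves=[
    [-1, [0, 0, 0.5], 0],
    [-1, [0, 0, 1], 0],
    [-1, [0, 0, 1], 0],
    [-1, [0, 0, 1], 0],
    [-1, [0, 0, 1], 0],
    [-1, [-0.5, 0, 1], 0],
    [-0.4, [-1, -0.5, 0], 0],
    [-0.4, [-0.7, -0.5, 0], 0],
    [-0.4, [0, 0, 0], 0],
  ],
)

```text
time_s: 15.95
position: [0.5493, 0.2845, 0.2148]
orientation: [-0.173, 3.137, 0.001]
contact_force: [0.6, 0.3, -0.3]
width: 0.279
gripper_force: 0.0
```

Run:
```python
from h import *
s=sense(); print(s['position'],s['orientation'],s['time_s'])
im=snap('wrist','w5'); cv2.imwrite('pics/w5b.png',cv2.resize(im[:,:,::-1],(800,600)))
for q in['toggle','guard','driver_1_mid']:
        print(q,[(np.round(d['extent']).tolist(),round(d['confidence'],2)) for d in search_frame('wrist',q)][:6])
```

```text
[0.54930072 0.28453919 0.21484537] [-1.73085231e-01  3.13651247e+00  6.79384039e-04] 15.95
toggle [([2.0, 0.0, 19.0, 95.0], 0.23)]
guard [([245.0, 152.0, 46.0, 82.0], 0.65)]
driver_1_mid [([36.0, 198.0, 44.0, 92.0], 0.83)]
```

View pics/w5b.png

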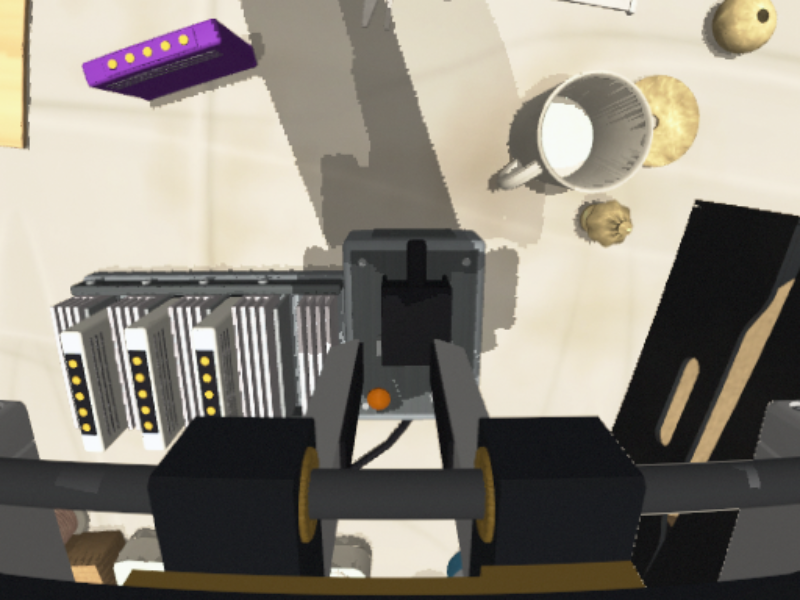

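The guard is shut again, with its lug at (416,244). Driver tops run (72,333)–(95,450), (140,328)–(155,448) and (206,328) on.

Run:
```python
from h import *
k=1.5625
for n,u,v in[('C0',72,333),('C1',95,448),('B0',141,328),('B1',156,447),('A0',207,328),('A1',218,420)]:
    print(n,atz('wrist',u/k,v/k,.102).round(4))
```

```text
C0 [0.6037 0.0788 0.102 ]
C1 [0.6898 0.088  0.102 ]
B0 [0.5944 0.1267 0.102 ]
B1 [0.6821 0.1334 0.102 ]
A0 [0.5893 0.1703 0.102 ]
A1 [0.6547 0.1776 0.102 ]
```

move_arm(
  moves=[
    [-0.4, [0.8, -1, -0.3], 0],
    [-0.4, [0.8, -1, -0.3], 0],
    [-0.4, [0.8, -1, -0.3], 0],
    [-0.4, [0.8, -1, -0.3], 0],
    [-0.4, [0.8, -1, -0.3], 0],
    [-0.4, [0.15, -0.7, -0.3], 0],
    [-0.4, [0, 0, 0], 0],
  ],
)

```text
time_s: 17.02
position: [0.6328, 0.1699, 0.1772]
orientation: [0.171, -3.136, 0.001]
contact_force: [0.5, -0.7, 0.7]
width: 0.302
gripper_force: 0.0
```

Run:
```python
from h import *
s=sense(); print(s['position'],s['orientation'],s['time_s'])
im=snap('wrist','w6'); cv2.imwrite('pics/w6b.png',cv2.resize(im[:,:,::-1],(800,600)))
```

```text
[0.63282756 0.16987365 0.17720617] [ 1.70847229e-01 -3.13594294e+00  9.09382599e-04] 17.025
```

View pics/w6b.png

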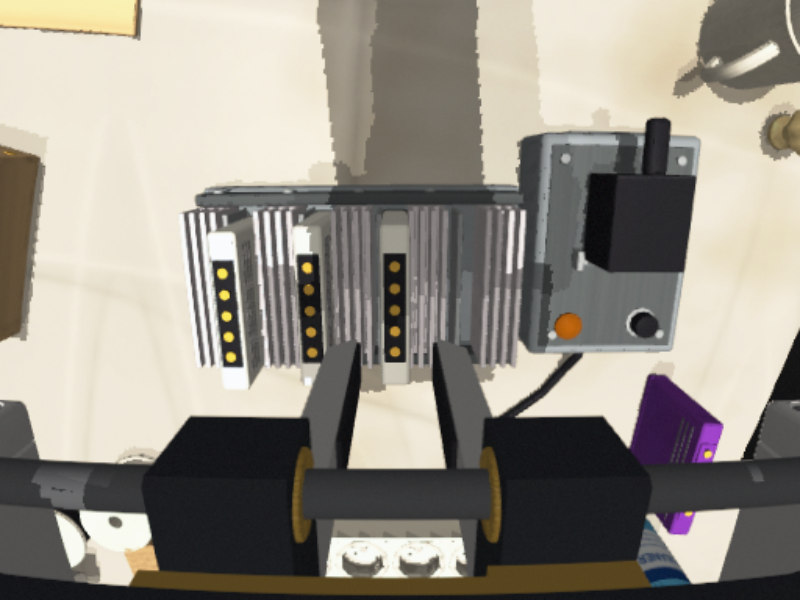

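Driver A is centred between the fingers (column 395, gripper mid-line 397) and square to them. I descend and grip.

move_arm(
  force=30,
  moves=[
    [-0.4, [0, 0, -1], 0],
    [-0.4, [0, 0, -1], 0],
    [-0.4, [0, 0, -1], 0],
    [-0.4, [0, 0, -1], 0],
    [-0.4, [0, 0, -1], 0],
    [-0.4, [0, 0, -0.15], 0],
    [-1, [0, 0, 0], 0],
    [-1, [0, 0, 0], 0],
    [-1, [0, 0, 0], 0],
    [-1, [0, 0, 0.3], 0],
    [-1, [0, 0, 0.5], 0],
    [-1, [0, 0, 0.7], 0],
    [-1, [0, 0, 1], 0],
    [-1, [0, 0, 1], 0],
    [-1, [0, 0, 1], 0],
    [-1, [0, 0, 1], 0],
    [-1, [0, 0, 1], 0],
    [-1, [0, 0, 1], 0],
    [-1, [0, 0, 1], 0],
  ],
)

```text
time_s: 19.45
position: [0.633, 0.1708, 0.2464]
orientation: [-0.173, 3.136, 0.0]
contact_force: [0.0, -0.0, -2.0]
width: 0.167
gripper_force: 30.0
```

move_arm(
  moves=[
    [-1, [0, -1, 1], -0.1],
    [-1, [0, -1, 1], -0.16],
    [-1, [0, -1, 0.5], -0.16],
    [-1, [0, -1, 0], -0.16],
    [-1, [0, -1, 0], -0.16],
    [-1, [0, -1, 0], -0.16],
    [-1, [0, -1, 0], -0.16],
    [-1, [-0.2, -1, 0], -0.16],
    [-1, [-0.2, -1, 0], -0.16],
    [-1, [-0.2, -1, 0], -0.16],
    [-1, [-0.2, -1, 0], -0.16],
    [-1, [-0.2, -1, 0], -0.16],
    [-1, [-0.2, -1, 0], -0.16],
    [-1, [-0.2, -1, 0], -0.16],
    [-1, [-0.2, -1, 0], -0.16],
    [-1, [-0.2, -1, 0], -0.16],
    [-1, [-0.2, -1, 0], -0.16],
    [-1, [0, -1, 0], -0.16],
    [-1, [0, -1, 0], 0],
    [-1, [0, 0, 0], 0],
  ],
)

```text
time_s: 21.95
position: [0.5928, -0.2114, 0.2947]
orientation: [-0.273, -3.129, 0.001]
contact_force: [0.3, 0.4, -2.5]
width: 0.167
gripper_force: 30.0
```

Run:
```python
from h import *
s=sense(); print(s['position'],s['orientation'],s['time_s'])
im=snap('wrist','w7'); cv2.imwrite('pics/w7b.png',cv2.resize(im[:,:,::-1],(800,600)))
for q in['case','button_left','driver_1_mid','lid_handle']:
    print(q,[(np.round(d['extent']).tolist(),round(d['confidence'],2)) for d in search_frame('wrist',q)][:6])
```

```text
[ 0.59280221 -0.21140509  0.2946627 ] [-2.72801954e-01 -3.12947797e+00  1.21095817e-03] 21.95
case [([139.0, 129.0, 205.0, 124.0], 0.78)]
button_left [([320.0, 187.0, 16.0, 37.0], 0.87), ([230.0, 1.0, 140.0, 80.0], 0.73)]
driver_1_mid [([456.0, 133.0, 34.0, 71.0], 0.85)]
lid_handle [([228.0, 0.0, 146.0, 80.0], 0.69)]
```

View pics/w7b.png

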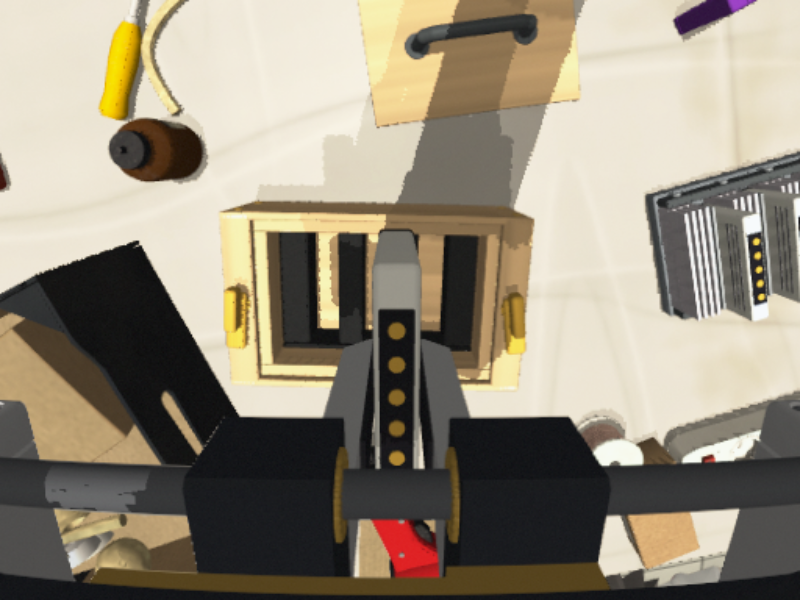

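The case's rim corners are at (221,212), (533,216), (521,388) and (232,383). The button ribs are near (235,312) and (517,318), and the lid is at the top with its handle (415,45)–(528,25).

Run:
```python
from h import *
k=1.5625
c=[]
for n,u,v,z in[('FR(-y)',221,212,.101),('FL(+y)',533,216,.101),('RL',521,388,.101),('RR',232,383,.101),('btnR',237,315,.118),('btnL',515,320,.118),('seatFR',252,218,.1),('hand1',415,47,.047),('hand2',528,27,.047),('slotdiv', 352,235,.053),('div2',352,340,.053)]:
    p=atz('wrist',u/k,v/k,z); c.append(p); print(n,p.round(4))
c=np.array(c); print('center',c[:4].mean(0)); 
print('yaw y-edges',[-np.arctan2(d[0],d[1]) for d in(c[1]-c[0],c[2]-c[3],c[5]-c[4],c[7]-c[8])],'x-edges',[np.arctan2(d[1],d[0]) for d in(c[3]-c[0],c[2]-c[1])])
print([np.linalg.norm(d) for d in(c[1]-c[0],c[2]-c[3],c[3]-c[0],c[2]-c[1])])
print('tool yaw',R.from_rotvec(sense()['orientation']).as_matrix().round(3)[:2,:2])
```

```text
FR(-y) [ 0.5325 -0.3317  0.101 ]
FL(+y) [ 0.576  -0.0978  0.101 ]
RL [ 0.7178 -0.1215  0.101 ]
RR [ 0.6723 -0.3601  0.101 ]
btnR [ 0.6102 -0.3336  0.118 ]
btnL [ 0.6504 -0.1238  0.118 ]
seatFR [ 0.5413 -0.3095  0.1   ]
hand1 [ 0.4323 -0.1634  0.047 ]
hand2 [ 0.4312 -0.0705  0.047 ]
slotdiv [ 0.5738 -0.2418  0.053 ]
div2 [ 0.6685 -0.2604  0.053 ]
center [ 0.62463592 -0.2278014   0.101     ]
yaw y-edges [np.float64(-0.1841594015837963), np.float64(-0.1883202285207672), np.float64(-0.18908016435515634), np.float64(-3.130373868962732)] x-edges [np.float64(-0.20047869656769426), np.float64(-0.16536196752029428)]
[np.float64(0.23792563865613092), np.float64(0.24295613962092383), np.float64(0.1426538887546444), np.float64(0.14367117085312386)]
tool yaw [[-0.985  0.17 ]
 [ 0.17   0.985]]
```

move_arm(
  moves=[
    [-1, [0.3, 0.21, -0.7], -0.16],
    [-1, [0.3, 0.21, -1], 0],
    [-1, [0.3, 0.21, -1], 0],
    [-1, [0.3, 0.2, -1], 0],
    [-1, [0.3, 0.2, -1], 0],
    [-1, [0.3, 0.2, -1], 0],
    [-1, [0.2, 0.2, -0.8], 0],
    [-1, [0, 0, 0], 0],
  ],
)

```text
time_s: 23.2
position: [0.6328, -0.1801, 0.1634]
orientation: [-0.294, -3.126, -0.0]
contact_force: [-0.4, -0.1, -2.4]
width: 0.167
gripper_force: 30.0
```

Run:
```python
from h import *
s=sense(); print(s['position'],s['orientation'],s['time_s'])
im=snap('wrist','w8'); a=cv2.resize(im[:,:,::-1],(800,600)); snap('top','t8')
t=cv2.imread('pics/t8.png'); a[400:600,0:270]=cv2.resize(t[140:225,285:400],(270,200)); cv2.imwrite('pics/w8b.png',a)
```

```text
[ 0.63281511 -0.18011122  0.16341697] [-2.93520425e-01 -3.12596673e+00 -1.38931213e-04] 23.2
```

View pics/w8b.png

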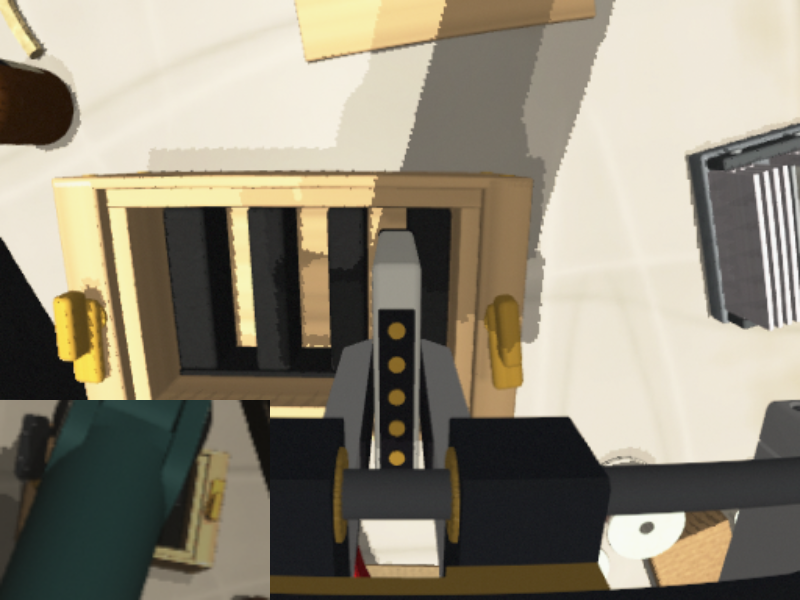

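The bay 3 slot runs from column ~366 to 407 while the driver is at column 396, so the tool must go about 6 mm to −y. I check the position along x the same way.

Run:
```python
from h import *
k=1.5625
s=sense();print(s['position'],s['time_s'])
o=np.array(s['position']);x=np.array([.983,-.186,0]);y=np.array([.186,.983,0])
for n,u,v,z in[('front3',386,207,.053),('front3 floor',388,207,.01),('bay2 back floor',317,347,.010),('bay2 back',330,347,.053),('drv top front',396,232,o[2]+.028),('rimF',396,180,.101),('foam back',400,371,.053),('gapmid',396,360,o[2])]:
    p=atz('wrist',u/k,v/k,z); print(n,p.round(4),'tool x,y',((p-o)@x).round(4),((p-o)@y).round(4))
```

```text
[ 0.63321318 -0.18095827  0.16525313] 23.3
front3 [ 0.5834 -0.1758  0.053 ] tool x,y -0.0499 -0.0042
front3 floor [ 0.5876 -0.1761  0.01  ] tool x,y -0.0458 -0.0037
bay2 back floor [ 0.6772 -0.2464  0.01  ] tool x,y 0.0554 -0.0561
bay2 back [ 0.6633 -0.2277  0.053 ] tool x,y 0.0383 -0.0404
drv top front [ 0.5788 -0.1691  0.1933] tool x,y -0.0557 0.0015
rimF [ 0.5672 -0.1668  0.101 ] tool x,y -0.0676 0.0016
foam back [ 0.6879 -0.187   0.053 ] tool x,y 0.0549 0.0042
gapmid [ 0.6325 -0.1793  0.1653] tool x,y -0.001 0.0015
```

move_arm(
  moves=[
    [-1, [0.05, -0.3, -0.2], 0],
    [-1, [0, 0, -0.6], 0],
    [-1, [0, 0, -0.7], 0],
    [-1, [0, 0, -0.7], 0],
    [-1, [0, 0, -0.7], 0],
    [-1, [0, 0, -0.6], 0],
    [-1, [0, 0, -0.5], 0],
    [-1, [0, 0, -0.5], 0],
    [-1, [0, 0, -0.4], 0],
    [-1, [0, 0, -0.2], 0],
    [-1, [0, 0, 0], 0],
  ],
)

```text
time_s: 24.68
position: [0.6341, -0.1867, 0.0627]
orientation: [-0.295, -3.128, 0.0]
contact_force: [-0.2, 0.2, -3.0]
width: 0.168
gripper_force: 30.0
```

move_arm(
  moves=[
    [-1, [0, 0, -0.1], 0],
    [-1, [0, 0, 0], 0],
    [-0.4, [0, 0, 0], 0],
    [-0.4, [0, 0, 0], 0],
    [-0.4, [0, 0, 1], 0],
    [-0.4, [0, 0, 1], 0],
    [-0.4, [0, 0, 1], 0],
    [-0.4, [0, 0, 1], 0],
    [-0.4, [0, 0, 1], 0],
    [-0.4, [0, 0, 1], 0],
    [-0.4, [0, 0.5, 1], 0.2],
    [-0.4, [0, 1, 0], 0.2],
    [-0.4, [0, 1, 0], 0.2],
    [-0.4, [0, 1, 0], 0.2],
    [-0.4, [0, 1, 0], 0.2],
    [-0.4, [0, 1, 0], 0.2],
    [-0.4, [0, 1, 0], 0.2],
    [-0.4, [0, 1, 0], 0.2],
    [-0.4, [0, 1, 0], 0.2],
  ],
)

```text
time_s: 27.05
position: [0.6341, -0.0154, 0.2008]
orientation: [0.01, 3.142, -0.0]
contact_force: [0.6, -0.4, 0.8]
width: 0.299
gripper_force: 0.0
```

move_arm(
  moves=[
    [-0.4, [0.1, 1, 0], 0.2],
    [-0.4, [0.1, 1, 0], 0.2],
    [-0.4, [0, 1, 0], 0.2],
    [-0.4, [0, 1, 0], 0.2],
    [-0.4, [0, 1, -0.3], 0.2],
    [-0.4, [0, 1, -0.5], 0.17],
    [-0.4, [0, 1, -0.7], 0],
    [-0.4, [0, 0, 0], 0],
  ],
)

```text
time_s: 28.05
position: [0.6371, 0.1253, 0.1689]
orientation: [0.175, -3.134, 0.0]
contact_force: [-0.5, 0.6, -0.5]
width: 0.297
gripper_force: 0.0
```

Run:
```python
from h import *
s=sense(); print(s['position'],s['orientation'],s['time_s'])
im=snap('wrist','w9'); a=cv2.resize(im[:,:,::-1],(800,600)); snap('top','t9')
t=cv2.imread('pics/t9.png'); a[400:600,0:270]=cv2.resize(t[140:225,285:400],(270,200)); cv2.imwrite('pics/w9b.png',a)
x=np.array([.994,.11,0]);y=np.array([-.11,.994,0]);o=np.array(s['position'])
for d in outline_of('wrist','driver_1_mid'):
    m=d['mask']; print(d['extent'],d['confidence'])
g=cv2.cvtColor(im,cv2.COLOR_RGB2HSV)
# brass terminal blobs
m=((g[...,0]>15)&(g[...,0]<32)&(g[...,1]>140)&(g[...,2]>90)).astype(np.uint8)
n,l,st,c=cv2.connectedComponentsWithStats(m)
for i in range(1,n):
    if st[i,4]>8 and st[i,4]<200:
        p=atz('wrist',*c[i],.103); print(c[i].round(1),st[i,4],((p-o)@x).round(4),((p-o)@y).round(4))
```

```text
[0.63712824 0.12530779 0.16891758] [ 1.74792839e-01 -3.13418494e+00  2.24776347e-04] 28.05
[182.3, 140.1, 28.7, 115.2] 0.75
[37.5 95.7] 13 -0.0842 -0.1727
[250.6 173.8] 35 -0.0198 -0.0037
[193.1 177.6] 45 -0.0168 -0.0503
[250.6 188.5] 33 -0.0075 -0.0037
[194.1 191.8] 34 -0.0048 -0.0501
[250.6 202.5] 33 0.0045 -0.0037
[194.8 205.9] 36 0.0075 -0.0502
[250.9 216.4] 38 0.0167 -0.0035
[195.5 219.5] 32 0.0195 -0.0502
[250.9 229.8] 36 0.0289 -0.0036
[196.1 232.9] 35 0.0317 -0.0503
[317.2 321.3] 172 0.123 0.0587
[189.4 322.6] 167 0.1242 -0.0622
```

move_arm(
  moves=[
    [-0.4, [0.12, -0.12, -0.75], 0],
    [-0.4, [0, 0, -1], 0],
    [-0.4, [0, 0, -1], 0],
    [-0.4, [0, 0, -1], 0],
    [-0.4, [0, 0, -1], 0],
    [-1, [0, 0, 0], 0],
    [-1, [0, 0, 0], 0],
    [-1, [0, 0, 0], 0],
    [-1, [0, 0, 0.3], 0],
    [-1, [0, 0, 0.5], 0],
    [-1, [0, 0, 0.7], 0],
    [-1, [0, 0, 1], 0],
    [-1, [0, 0, 1], 0],
    [-1, [0, 0, 1], 0],
    [-1, [0, 0, 1], 0],
    [-1, [0, 0, 1], 0],
    [-1, [0, -0.5, 0.6], 0],
    [-1, [0, -1, 0], -0.2],
    [-1, [0, -1, 0], -0.2],
  ],
)

```text
time_s: 30.58
position: [0.6401, 0.0686, 0.2172]
orientation: [0.105, -3.139, 0.001]
contact_force: [0.5, -0.1, -1.9]
width: 0.168
gripper_force: 30.0
```

move_arm(
  moves=[
    [-1, [0, -1, 0], -0.2],
    [-1, [0, -1, 0], -0.2],
    [-1, [0, -1, 0], -0.2],
    [-1, [0, -1, 0], -0.2],
    [-1, [0, -1, 0], -0.2],
    [-1, [0, -1, 0], -0.2],
    [-1, [0, -1, 0], -0.2],
    [-1, [0, -1, 0], -0.2],
    [-1, [0, -1, 0], -0.2],
    [-1, [-0.1, -1, 0], -0.2],
    [-1, [-0.1, -1, 0], -0.2],
    [-1, [-0.1, -1, 0], -0.2],
    [-1, [-0.1, -1, 0], -0.2],
    [-1, [-0.1, -1, 0], 0],
    [-1, [-0.1, -1, 0], 0],
    [-1, [-0.1, -0.35, 0], 0],
    [-1, [0, 0, 0], 0],
  ],
)

```text
time_s: 32.7
position: [0.6263, -0.2364, 0.2177]
orientation: [-0.3, -3.127, -0.0]
contact_force: [1.3, 0.2, -2.0]
width: 0.169
gripper_force: 30.0
```

Run:
```python
from h import *
s=sense(); print(s['position'],s['time_s'],R.from_rotvec(s['orientation']).as_matrix().round(3)[:2,:2])
im=snap('wrist','w10'); a=cv2.resize(im[:,:,::-1],(800,600)); cv2.imwrite('pics/w10b.png',a)
```

```text
[ 0.62633976 -0.23640976  0.21773991] 32.7 [[-0.982  0.19 ]
 [ 0.19   0.982]]
```

View pics/w10b.png

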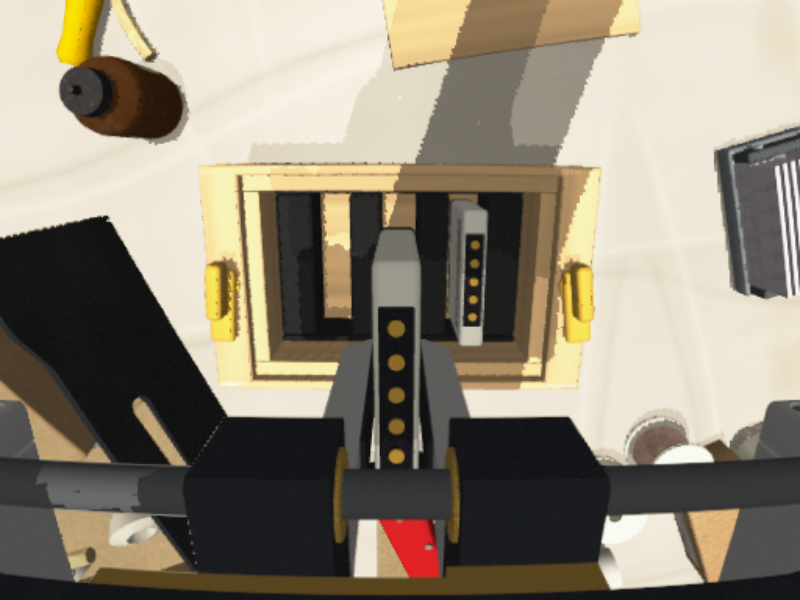

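Driver A stands in bay 3 (column 470). Bay 2's slot, columns 382–416, is nearly under driver B at 396, so a shift of about 2 mm is needed.

move_arm(
  moves=[
    [-1, [-0.05, 0.12, -1], 0],
    [-1, [0, 0, -1], 0],
    [-1, [0, 0, -1], 0],
    [-1, [0, 0, -0.8], 0],
    [-1, [0, 0, -0.7], 0],
    [-1, [0, 0, -0.7], 0],
    [-1, [0, 0, -0.7], 0],
    [-1, [0, 0, -0.6], 0],
    [-1, [0, 0, -0.5], 0],
    [-1, [0, 0, -0.4], 0],
    [-1, [0, 0, -0.3], 0],
    [-1, [0, 0, 0], 0],
  ],
)

```text
time_s: 34.25
position: [0.6254, -0.2337, 0.0635]
orientation: [-0.299, -3.127, 0.0]
contact_force: [-0.3, -0.5, -1.5]
width: 0.168
gripper_force: 30.0
```

move_arm(
  moves=[
    [-1, [0, 0, -0.15], 0],
    [-1, [0, 0, 0], 0],
    [-0.4, [0, 0, 0], 0],
    [-0.4, [0, 0, 0], 0],
    [-0.4, [0, 0, 1], 0],
    [-0.4, [0, 0, 1], 0],
    [-0.4, [0, 0, 1], 0],
    [-0.4, [0, 0, 1], 0],
    [-0.4, [0, 0, 1], 0],
    [-0.4, [0, 0, 1], 0],
    [-0.4, [0.1, 0.5, 1], 0.2],
    [-0.4, [0.1, 1, 0], 0.2],
    [-0.4, [0.1, 1, 0], 0.2],
    [-0.4, [0.1, 1, 0], 0.2],
    [-0.4, [0.1, 1, 0], 0.2],
    [-0.4, [0.1, 1, 0], 0.2],
    [-0.4, [0.1, 1, 0], 0.2],
    [-0.4, [0.1, 1, 0], 0.2],
    [-0.4, [0.1, 1, 0], 0.2],
  ],
)

```text
time_s: 36.62
position: [0.6436, -0.0624, 0.2008]
orientation: [0.015, 3.142, -0.0]
contact_force: [-0.1, 0.7, 0.2]
width: 0.306
gripper_force: 0.0
```

move_arm(
  moves=[
    [-0.4, [0.1, 1, 0], 0.2],
    [-0.4, [0.1, 1, 0], 0.2],
    [-0.4, [0.05, 1, 0], 0.2],
    [-0.4, [0, 1, 0], 0.2],
    [-0.4, [0, 1, -0.3], 0.2],
    [-0.4, [0, 1, -0.5], 0.2],
    [-0.4, [0, 1, -0.7], 0],
    [-0.4, [0, 0, 0], 0],
  ],
)

```text
time_s: 37.62
position: [0.6476, 0.0784, 0.1689]
orientation: [0.175, -3.134, -0.0]
contact_force: [0.7, -0.9, 0.2]
width: 0.297
gripper_force: 0.0
```

```bash
cat > term.py <<'E'
from h import *
s=sense(); print(s['position'],s['orientation'],s['time_s'])
im=snap('wrist','w11')
g=cv2.cvtColor(im,cv2.COLOR_RGB2HSV)
m=((g[...,0]>15)&(g[...,0]<32)&(g[...,1]>140)&(g[...,2]>90)).astype(np.uint8)
n,l,st,c=cv2.connectedComponentsWithStats(m)
o=np.array(s['position']);x=np.array([.994,.11,0]);y=np.array([-.11,.994,0])
for i in range(1,n):
    if 8<st[i,4]<200:
        p=atz('wrist',*c[i],.103); print(c[i].round(1),st[i,4],((p-o)@x).round(4),((p-o)@y).round(4))
E
python3 term.py
```

```text
[0.64760696 0.07839982 0.16894619] [ 1.74781540e-01 -3.13423963e+00 -1.21475764e-04] 37.625
[43.4 87.1] 20 -0.0909 -0.1648
[79.5 89.1] 13 -0.0883 -0.1347
[252.9 171. ] 36 -0.0229 -0.0005
[252.9 185.5] 34 -0.0109 -0.0005
[253.  199.7] 32 0.0011 -0.0004
[252.9 213.9] 37 0.0135 -0.0004
[252.9 227.4] 35 0.0256 -0.0005
[189.3 323.2] 137 0.1234 -0.0605
[316.9 305.5] 26 0.1035 0.0585
[317.6 328.7] 104 0.1298 0.061
```

move_arm(
  moves=[
    [-0.4, [0, -0.05, -0.75], 0],
    [-0.4, [0, 0, -1], 0],
    [-0.4, [0, 0, -1], 0],
    [-0.4, [0, 0, -1], 0],
    [-0.4, [0, 0, -1], 0],
    [-1, [0, 0, 0], 0],
    [-1, [0, 0, 0], 0],
    [-1, [0, 0, 0], 0],
    [-1, [0, 0, 0.3], 0],
    [-1, [0, 0, 0.5], 0],
    [-1, [0, 0, 0.7], 0],
    [-1, [0, 0, 1], 0],
    [-1, [0, 0, 1], 0],
    [-1, [0, 0, 1], 0],
    [-1, [0, 0, 1], 0],
    [-1, [0, 0, 1], 0],
    [-1, [0, -0.4, 0.6], 0],
    [-1, [-0.1, -1, 0], -0.2],
    [-1, [-0.1, -1, 0], -0.2],
  ],
)

```text
time_s: 40.05
position: [0.6439, 0.0251, 0.2171]
orientation: [0.105, -3.139, 0.001]
contact_force: [-0.1, -0.0, -2.8]
width: 0.175
gripper_force: 30.0
```

move_arm(
  moves=[
    [-1, [-0.1, -1, 0], -0.2],
    [-1, [-0.1, -1, 0], -0.2],
    [-1, [-0.1, -1, 0], -0.2],
    [-1, [-0.1, -1, 0], -0.2],
    [-1, [-0.1, -1, 0], -0.2],
    [-1, [-0.1, -1, 0], -0.2],
    [-1, [-0.1, -1, 0], -0.2],
    [-1, [-0.1, -1, 0], -0.2],
    [-1, [-0.1, -1, 0], -0.2],
    [-1, [-0.1, -1, 0], -0.2],
    [-1, [-0.1, -1, 0], -0.2],
    [-1, [-0.1, -1, 0], -0.2],
    [-1, [-0.1, -1, 0], -0.2],
    [-1, [-0.05, -1, 0], 0],
    [-1, [0, -1, 0], 0],
    [-1, [0, -0.4, 0], 0],
    [-1, [0, 0, 0], 0],
  ],
)

```text
time_s: 42.18
position: [0.6175, -0.2811, 0.2176]
orientation: [-0.3, -3.127, 0.0]
contact_force: [-0.1, 0.3, -2.1]
width: 0.166
gripper_force: 30.0
```

Run:
```python
from h import *
s=sense(); print(s['position'],s['time_s'],R.from_rotvec(s['orientation']).as_matrix().round(3)[:2,:2])
im=snap('wrist','w12')
# brown-dark edges: column profile of foam/slot near slot front row
row=im[125:140].mean(2).mean(0); print([(i,int(row[i])) for i in range(200,330,3)])
```

```text
[ 0.61745259 -0.28108799  0.21763431] 42.175 [[-0.982  0.19 ]
 [ 0.19   0.982]]
[(200, 159), (203, 188), (206, 211), (209, 208), (212, 169), (215, 71), (218, 23), (221, 41), (224, 41), (227, 41), (230, 41), (233, 40), (236, 41), (239, 36), (242, 42), (245, 182), (248, 201), (251, 201), (254, 171), (257, 139), (260, 109), (263, 102), (266, 21), (269, 22), (272, 22), (275, 22), (278, 23), (281, 23), (284, 34), (287, 78), (290, 98), (293, 101), (296, 117), (299, 120), (302, 121), (305, 79), (308, 68), (311, 22), (314, 22), (317, 22), (320, 22), (323, 22), (326, 22), (329, 90)]
```

move_arm(
  moves=[
    [-1, [-0.03, 0.03, -1], 0],
    [-1, [0, 0, -1], 0],
    [-1, [0, 0, -1], 0],
    [-1, [0, 0, -0.8], 0],
    [-1, [0, 0, -0.7], 0],
    [-1, [0, 0, -0.7], 0],
    [-1, [0, 0, -0.7], 0],
    [-1, [0, 0, -0.6], 0],
    [-1, [0, 0, -0.5], 0],
    [-1, [0, 0, -0.4], 0],
    [-1, [0, 0, -0.35], 0],
    [-1, [0, 0, 0], 0],
  ],
)

```text
time_s: 43.72
position: [0.6167, -0.28, 0.0624]
orientation: [-0.299, -3.127, -0.0]
contact_force: [-0.5, 0.2, -1.8]
width: 0.17
gripper_force: 30.0
```

move_arm(
  moves=[
    [-1, [0, 0, -0.1], 0],
    [-1, [0, 0, 0], 0],
    [-0.4, [0, 0, 0], 0],
    [-0.4, [0, 0, 0], 0],
    [-0.4, [0, 0, 1], 0],
    [-0.4, [0, 0, 1], 0],
    [-0.4, [0, 0, 1], 0],
    [-0.4, [0, 0, 1], 0],
    [-0.4, [0, 0, 1], 0],
    [-0.4, [0, 0, 1], 0],
    [-0.4, [0, 0, 1], -1],
    [-0.4, [-0.5, 0.5, 1], -1],
    [-0.4, [-0.9, 0.8, 1], -1],
    [-0.4, [-0.9, 0.8, 0.5], -1],
    [-0.4, [-0.9, 0.8, 0], -1],
    [-0.4, [-0.9, 0.8, 0], -1],
    [-0.4, [-0.9, 0.8, 0], -1],
    [-0.4, [-0.9, 0.8, 0], -1],
    [-0.4, [-0.9, 0.8, 0], -1],
    [-0.4, [-0.9, 0.8, 0], -1],
  ],
)

```text
time_s: 46.22
position: [0.4623, -0.1417, 0.2514]
orientation: [1.766, 2.598, 0.0]
contact_force: [1.0, -0.6, 0.5]
width: 0.3
gripper_force: 0.0
```

move_arm(
  moves=[
    [-0.3, [-0.9, 0.8, 0], -1],
    [-0.3, [-0.9, 0.8, 0], -1],
    [-0.3, [0, 0.2, 0], -1],
    [-0.3, [0, 0, 0], -0.7],
    [-0.3, [0, 0, 0], 0],
  ],
)

```text
time_s: 46.85
position: [0.4269, -0.1062, 0.2513]
orientation: [2.21, 2.233, 0.001]
contact_force: [0.3, 0.5, -0.7]
width: 0.35
gripper_force: 0.0
```

Run:
```python
from h import *
s=sense(); print(s['position'],s['time_s'],R.from_rotvec(s['orientation']).as_matrix().round(3)[:2,:2])
im=snap('wrist','w13'); a=cv2.resize(im[:,:,::-1],(800,600)); cv2.imwrite('pics/w13b.png',a)
for q in('lid','lid_handle'): print(q,[(np.round(d['extent']).tolist(),round(d['confidence'],2)) for d in search_frame('wrist',q)][:6])
```

```text
[ 0.42688752 -0.10615799  0.25133556] 46.85 [[-0.01  1.  ]
 [ 1.    0.01]]
lid [([212.0, 71.0, 101.0, 143.0], 0.8)]
lid_handle [([212.0, 68.0, 100.0, 145.0], 0.87)]
```

View pics/w13b.png

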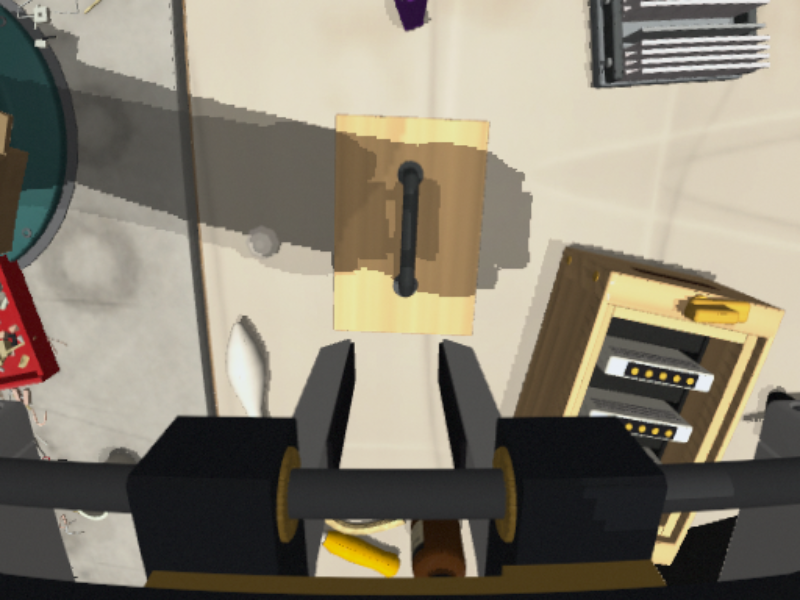

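The lid's handle bar runs (411,168)–(405,292), and the board corners are (335,114), (490,121), (472,334) and (334,329). The drivers in the case look upright.

Run:
```python
from h import *
k=1.5625
c=[atz('wrist',u/k,v/k,z) for u,v,z in[(335,114,.009),(490,121,.009),(472,334,.009),(334,329,.009),(410,174,.05),(405,286,.05)]]
for p in c: print(p.round(4))
print('ctr',np.mean(c[:4],0),'bar',(c[4]+c[5])/2,'bar yaw',-np.arctan2(*(c[4]-c[5])[:2]))
print('edge yaws',[-np.arctan2(*(a-b)[:2]) for a,b in((c[0],c[3]),(c[1],c[2]))])
```

```text
[0.3759 0.0082 0.009 ]
[0.5031 0.0045 0.009 ]
[ 0.4974 -0.181   0.009 ]
[ 0.3716 -0.1776  0.009 ]
[ 0.4369 -0.0384  0.05  ]
[ 0.4345 -0.1259  0.05  ]
ctr [ 0.43698679 -0.0864852   0.009     ] bar [ 0.43568978 -0.08212972  0.05      ] bar yaw -0.026857146539773957
edge yaws [np.float64(-0.02288953039024789), np.float64(-0.030706770791063747)]
```

move_arm(
  force=40,
  moves=[
    [-0.3, [0.2, 0.5, -0.9], -0.3],
    [-0.3, [0.2, 0.55, -1], -0.1],
    [-0.3, [0, 0, -1], 0],
    [-0.3, [0, 0, -1], 0],
    [-0.3, [0, 0, -1], 0],
    [-0.3, [0, 0, -1], 0],
    [-0.3, [0, 0, -1], 0],
    [-0.3, [0, 0, -1], 0],
    [-0.3, [0, 0, -0.9], 0],
    [-0.3, [0, 0, 0], 0],
  ],
)

```text
time_s: 48.25
position: [0.4342, -0.0853, 0.0741]
orientation: [-2.253, -2.188, 0.003]
contact_force: [-0.1, -0.3, 0.3]
width: 0.35
gripper_force: 0.0
```

Run:
```python
from h import *
s=sense(); print(s['position'],s['time_s'])
im=snap('wrist','w14'); a=cv2.resize(im[:,:,::-1],(800,600)); cv2.imwrite('pics/w14b.png',a)
```

```text
[ 0.43422471 -0.08525676  0.07411727] 48.25
```

View pics/w14b.png

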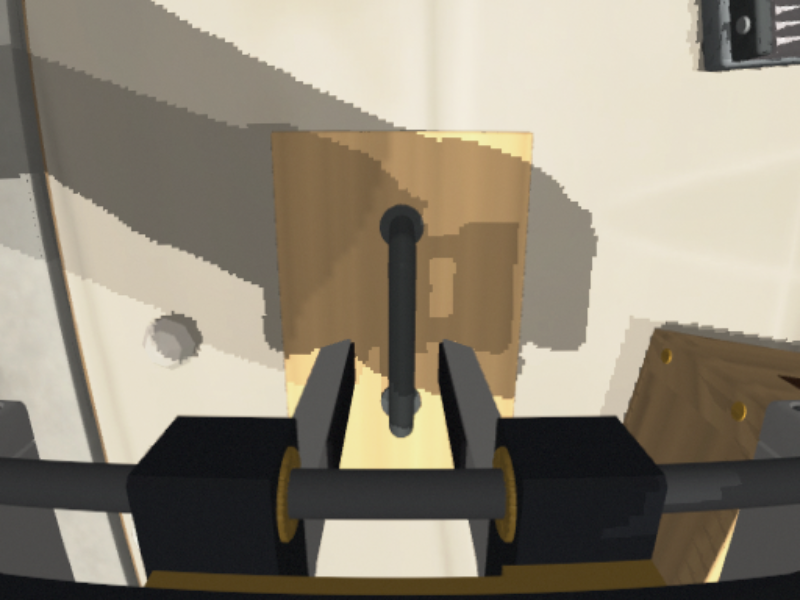

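The handle bar is vertical at column 402, between the fingers (mid 397). The post flanges are at (402,227) and (400,402).

Run:
```python
from h import *
k=1.5625
s=sense();o=np.array(s['position']);Rm=R.from_rotvec(s['orientation']).as_matrix();print(Rm.round(3)[:2,:2],s['position'])
L=[('f1',402,227,.010),('f2',400,402,.010),('cl',272,132,.009),('cr',532,132,.009),('barend_far',402,207,.047),('barend_near',400,437,.047),('mid',397,360,o[2])]
for n,u,v,z in L:
    p=atz('wrist',u/k,v/k,z); print(n,p.round(4),(Rm.T@(p-o)).round(4)[:2])
```

```text
[[ 0.03  1.  ]
 [ 1.   -0.03]] [ 0.4347026  -0.08533178  0.07485656]
f1 [ 0.4389 -0.0397  0.01  ] [0.0458 0.0029]
f2 [ 0.4353 -0.1359  0.01  ] [-0.0505  0.0022]
cl [0.3776 0.0081 0.009 ] [ 0.0917 -0.0597]
cr [0.5027 0.0046 0.009 ] [0.0919 0.0654]
barend_far [ 0.4388 -0.0263  0.047 ] [0.0591 0.0024]
barend_near [ 0.4351 -0.135   0.047 ] [-0.0496  0.0019]
mid [ 0.4351 -0.0831  0.0749] [0.0022 0.0003]
```

move_arm(
  force=40,
  moves=[
    [-0.3, [0.05, -0.1, -0.75], 0],
    [-0.3, [0, 0, -0.75], 0],
    [-0.3, [0, 0, -0.75], 0],
    [-0.3, [0, 0, 0], 0],
    [-1, [0, 0, 0], 0],
    [-1, [0, 0, 0], 0],
    [-1, [0, 0, 0], 0],
    [-1, [0, 0, 0], 0],
    [-1, [0, 0, 0.5], 0],
    [-1, [0, 0, 1], 0],
    [-1, [0, 0, 1], 0],
    [-1, [0, 0, 1], 0],
    [-1, [0, 0, 1], 0],
    [-1, [0, 0, 1], 0],
    [-1, [0, 0, 1], 0],
    [-1, [0, 0, 1], 0],
    [-1, [0, 0, 0.5], 0],
    [-1, [0, 0, 0], 0],
  ],
)

```text
time_s: 50.55
position: [0.4359, -0.087, 0.1901]
orientation: [2.254, 2.188, 0.001]
contact_force: [0.3, 0.3, -3.9]
width: 0.126
gripper_force: 40.0
```

move_arm(
  moves=[
    [-1, [0.6, -0.5, 0], -0.16],
    [-1, [0.8, -0.6, 0], -0.16],
    [-1, [0.9, -0.7, 0], -0.16],
    [-1, [0.9, -0.7, 0], -0.16],
    [-1, [0.9, -0.7, 0], -0.16],
    [-1, [0.9, -0.7, 0], -0.16],
    [-1, [0.9, -0.7, 0], -0.16],
    [-1, [0.9, -0.7, 0], -0.16],
    [-1, [0.9, -0.7, 0], -0.16],
    [-1, [0.9, -0.7, 0], -0.16],
    [-1, [0.65, -0.5, 0], 0],
    [-1, [0, 0, 0], 0],
    [-1, [0, 0, -0.5], 0],
    [-1, [0, 0, -0.5], 0],
    [-1, [0, 0, 0], 0],
  ],
)

```text
time_s: 52.42
position: [0.6203, -0.2305, 0.1687]
orientation: [-2.421, -2.0, 0.001]
contact_force: [-0.3, -0.2, -4.1]
width: 0.121
gripper_force: 40.0
```

Run:
```python
from h import *
s=sense(); print(s['position'],s['time_s'],R.from_rotvec(s['orientation']).as_matrix().round(3)[:2,:2])
im=snap('wrist','w15'); a=cv2.resize(im[:,:,::-1],(800,600)); cv2.imwrite('pics/w15b.png',a)
```

```text
[ 0.62030137 -0.23050358  0.16866015] 52.425 [[ 0.189  0.982]
 [ 0.982 -0.189]]
```

View pics/w15b.png

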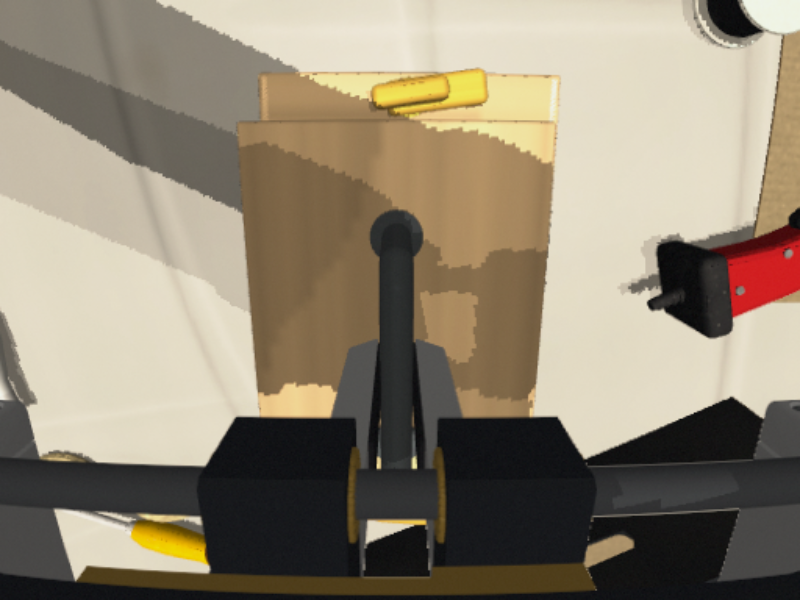

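The lid's +y edge spans (238–557, 122). The case's rim edge runs (262,73)–(559,76), so the case is about 6 mm further along +x and turned about 0.01 more. That was picture 15, one over the limit, so I work from numbers from here on.

Run:
```python
from h import *
k=1.5625
s=sense();o=np.array(s['position']);Rm=R.from_rotvec(s['orientation']).as_matrix();print(o)
P={}
for n,u,v,z in[('rimL',262,73,.101),('rimR',559,76,.101),('lidL',238,122,o[2]-.021),('lidR',557,122,o[2]-.021)]:
    p=atz('wrist',u/k,v/k,z); P[n]=(Rm.T@(p-o))[:2]; print(n,p.round(4),P[n].round(4))
rc=(P['rimL']+P['rimR'])/2-[.121,0]; lc=(P['lidL']+P['lidR'])/2-[.094,0]
d=rc-lc; print('case-lid tool',rc,lc,d,'world',(Rm[:2,:2]@d).round(4), 'case c world',(Rm[:2,:2]@rc+o[:2]).round(4))
```

```text
[ 0.62062518 -0.23071834  0.16936649]
rimL [ 0.5801 -0.1015  0.101 ] [ 0.1192 -0.0641]
rimR [ 0.719  -0.1292  0.101 ] [0.1183 0.0775]
lidL [ 0.5769 -0.1273  0.1484] [ 0.0933 -0.0624]
lidR [ 0.7    -0.1508  0.1484] [0.0934 0.0629]
case-lid tool [-0.00223816  0.00671147] [-0.00064492  0.00022558] [-0.00159323  0.00648589] world [ 0.0061 -0.0028] case c world [ 0.6268 -0.2342]
```

move_arm(
  moves=[
    [-1, [0.3, -0.14, -0.5], -0.08],
    [-1, [0, 0, -0.5], 0],
    [-1, [0, 0, -0.5], 0],
    [-1, [0, 0, 0], 0],
  ],
)

```text
time_s: 52.98
position: [0.6263, -0.2337, 0.1387]
orientation: [-2.429, -1.99, 0.002]
contact_force: [-0.1, -0.3, -3.5]
width: 0.126
gripper_force: 40.0
```

```bash
cat > edge.py <<'E'
from h import *
k=1.5625
s=sense();o=np.array(s['position']);Rm=R.from_rotvec(s['orientation']).as_matrix();print(o,s['time_s'])
im=snap('wrist','w16'); g=cv2.cvtColor(im,cv2.COLOR_RGB2GRAY).astype(float)
def pr(x,y,z): return proj('wrist',Rm@np.array([x,y,0])+[o[0],o[1],z])
# predicted lid & rim corners, and row/col gradient peaks near them
for n,x,z in(('lid',.094,o[2]-.021),('rim',.121,.101)):
    for y in(-.055,-.03,.03 if n=='lid' else -.045,.055):
        u,v=pr(x,y,z); c=g[int(v)-8:int(v)+9,int(u)-3:int(u)+4].mean(1); d=np.diff(c)
        j=int(np.argmax(abs(d))); print(n,y,'pred row',v.round(1),'found',int(v)-8+j+.5,round(d[j]), d.round().astype(int).tolist())
for n,y0,z,xs in(('lid',.0635,o[2]-.021,(.08,.05)),('rim',.0725,.101,(.115,.105))):
  for sg in(-1,1):
    for x in xs:
        u,v=pr(x,sg*y0,z); c=g[int(v)-2:int(v)+3,int(u)-8:int(u)+9].mean(0); d=np.diff(c)
        j=int(np.argmax(abs(d))); print(n,sg,x,'pred col',u.round(1),'found',int(u)-8+j+.5,d.round().astype(int).tolist())
E
python3 edge.py
```

```text
[ 0.62634659 -0.2336932   0.13871444] 52.975
lid -0.055 pred row 76.6 found 74.5 43 [1, 1, -6, -9, -20, -21, 43, 15, -23, 5, 9, 5, 0, 0, 0, 0]
lid -0.03 pred row 76.0 found 74.5 38 [1, -2, -11, -12, -24, 16, 38, -5, -17, 10, 9, 2, 0, 0, 0, 0]
lid 0.03 pred row 76.1 found 72.5 -76 [0, -5, -18, -31, -76, 60, 74, -11, -27, 34, 13, 3, -14, -38, -18, -6]
lid 0.055 pred row 76.7 found 74.5 81 [-1, -3, -15, -21, -62, 10, 81, 12, -63, 35, 17, 9, 0, 0, 0, 0]
rim -0.055 pred row 35.7 found 32.5 -27 [0, -18, -14, -23, -7, -27, 0, 0, -3, 1, 8, 3, 1, 0, 0, 1]
rim -0.03 pred row 35.0 found 34.5 -26 [0, 0, 0, 0, 0, 0, -5, -26, 10, 13, 6, 1, 1, 1, 0, 0]
rim -0.045 pred row 35.4 found 37.5 43 [0, 0, 0, 0, 0, 0, 0, -5, -20, -26, 43, 0, -19, -14, -16, -20]
rim 0.055 pred row 35.9 found 34.5 -29 [0, 0, 0, 0, 0, 0, 0, -29, -16, 13, 24, 6, 0, 0, 0, 1]
lid -1 0.08 pred col 151.8 found 145.5 [-1, -2, 12, 4, 1, 0, 0, -3, -7, -3, 1, 1, -1, 0, -1, 0]
lid -1 0.05 pred col 155.2 found 148.5 [-10, -63, -9, 1, 0, 0, 0, -6, -7, 1, 1, 0, -1, -1, -1, -1]
lid 1 0.08 pred col 355.1 found 354.5 [0, 6, 5, 2, 2, -14, -4, 24, 5, -12, -4, 10, 1, 0, -1, 0]
lid 1 0.05 pred col 351.7 found 358.5 [-2, -1, 2, 2, 2, 2, -6, 2, 18, -1, -12, -7, 6, 3, 32, 46]
rim -1 0.115 pred col 143.0 found 143.5 [0, 0, 0, 0, 0, 0, -5, -2, 13, 24, -1, -6, -1, -6, 0, 0]
rim -1 0.105 pred col 143.9 found 143.5 [0, 0, 0, 0, 0, -1, -5, -6, 19, 7, 6, 5, -5, -12, -1, 0]
rim 1 0.115 pred col 364.0 found 361.5 [4, -4, 0, -3, -11, -6, 16, 2, 0, 0, 0, 0, 0, 0, 0, -1]
rim 1 0.105 pred col 363.0 found 359.5 [-2, 1, 1, -4, -17, 16, 2, 0, 0, 0, 0, 0, 0, 0, 0, 0]
```

Aligned within about 1 mm. I lower it slowly.

move_arm(
  moves=[
    [-1, [0, 0, -0.2], 0],
    [-1, [0, 0, -0.2], 0],
    [-1, [0, 0, -0.2], 0],
    [-1, [0, 0, -0.1], 0],
    [-1, [0, 0, -0.1], 0],
    [-1, [0, 0, 0], 0],
  ],
)

```text
time_s: 53.78
position: [0.6268, -0.2339, 0.1237]
orientation: [-2.43, -1.991, 0.0]
contact_force: [-1.0, 0.5, -5.0]
width: 0.123
gripper_force: 40.0
```

move_arm(
  moves=[
    [-1, [0, 0, -0.08], 0],
    [-1, [0, 0, -0.05], 0],
    [-1, [0, 0, 0], 0],
  ],
)

```text
time_s: 54.15
position: [0.627, -0.234, 0.1222]
orientation: [2.43, 1.991, 0.001]
contact_force: [-6.1, 4.1, 10.7]
width: 0.124
gripper_force: 40.0
```

move_arm(
  moves=[
    [-0.4, [0, 0, 0], 0],
    [-0.4, [0, 0, 0], 0],
    [-0.4, [0, 0, 0.5], 0],
    [-0.4, [0, 0, 1], 0],
    [-0.4, [0, 0, 1], 0],
    [-0.4, [0, 0, 1], 1],
    [-0.4, [0.2, 1, 0], 1],
    [-0.4, [0.2, 1, 0], 1],
    [-0.4, [0.2, 1, 0], 1],
    [-0.4, [0.2, 1, 0], 1],
    [-0.4, [0.2, 1, 0], 1],
    [-0.4, [0, 0.25, 0], 1],
    [-0.4, [0, 0, 0], 1],
    [-0.4, [0, 0, 0], 1],
    [-0.4, [0, 0, 0], 1],
    [-0.4, [0, 0, 0], 1],
    [-0.4, [0, 0, 0], 1],
    [-0.4, [0, 0, 0], 1],
    [-0.4, [0, 0, 0], 1],
    [-0.4, [0, 0, 0], 0.9],
  ],
)

```text
time_s: 56.65
position: [0.6472, -0.1292, 0.1928]
orientation: [0.432, 3.11, -0.001]
contact_force: [-0.5, -0.8, 0.1]
width: 0.301
gripper_force: 0.0
```

```bash
cat > btn.py <<'E'
from h import *
import sys
s=sense();o=np.array(s['position']);Rm=R.from_rotvec(s['orientation']).as_matrix();print(o,s['time_s'],Rm[:2,:2].round(3))
im=snap('wrist','b%d'%int(s['time_s']*100))
for d in search_frame('wrist','button_left'): print('net',np.round(d['extent']),round(d['confidence'],2))
g=cv2.cvtColor(im,cv2.COLOR_RGB2HSV)
m=((g[...,0]>14)&(g[...,0]<32)&(g[...,1]>175)&(g[...,2]>70)).astype(np.uint8)
m=cv2.morphologyEx(m,cv2.MORPH_OPEN,np.ones((2,2)))
n,l,st,c=cv2.connectedComponentsWithStats(m)
for i in range(1,n):
    if st[i,4]>60: print(st[i],c[i].round(1),(Rm.T@(atz('wrist',*c[i],.118)-o))[:2].round(4))
u,v=proj('wrist',o*[1,1,0]+[0,0,.126]); print('TCP axis at .126',u,v)
E
python3 btn.py
```

```text
[ 0.64715884 -0.12921005  0.19280404] 56.65 [[-0.962  0.272]
 [ 0.272  0.962]]
net [241. 173.  30.  55.] 0.98
net [379.  31. 133. 152.] 0.62
[246 176  26  54 869] [258.6 202.9] [-0.0056  0.0059]
[   5  195   35   50 1040] [ 22.6 217. ] [-0.0195 -0.208 ]
TCP axis at .126 251.60982332392263 199.3525218731456
```

move_arm(
  moves=[
    [-0.4, [0, 0, 0], 0.8],
    [-0.4, [0, 0, 0], 0],
  ],
)

```text
time_s: 57.0
position: [0.647, -0.1291, 0.192]
orientation: [0.315, 3.125, -0.0]
contact_force: [-0.2, 0.1, 0.1]
width: 0.296
gripper_force: 0.0
```

```bash
cat >> btn.py <<'E'
for i in range(1,n):
    if st[i,4]>300:
        x0,y0,w,h,_=st[i]
        for r in range(y0,y0+h,6):
            q=np.where(l[r]==i)[0]; print(r,q.min(),q.max(),end='; ')
        print()
        print('front rib tool x',(Rm.T@(atz('wrist',c[i][0],y0,.126)-o))[0].round(4),'back bar',(Rm.T@(atz('wrist',c[i][0],y0+h,.111)-o))[0].round(4))
E
python3 btn.py
```

```text
[ 0.64703157 -0.12907802  0.19201144] 57.0 [[-0.98  0.2 ]
 [ 0.2   0.98]]
net [246. 174.  23.  51.] 0.62
[247 176  23  55 871] [257.6 203.7] [-0.0061  0.0052]
[   0  178   34   52 1097] [ 17.3 200.8] [-0.004  -0.2091]
TCP axis at .126 251.37924942777494 199.69723599135517
176 251 257; 182 248 263; 188 247 264; 194 247 264; 200 249 265; 206 250 266; 212 251 267; 218 252 267; 224 253 268; 230 255 260; 
front rib tool x 0.0199 back bar -0.034
178 10 16; 184 2 27; 190 2 31; 196 3 32; 202 3 29; 208 4 28; 214 7 30; 220 17 32; 226 17 33; 
front rib tool x 0.0188 back bar -0.0353
```

move_arm(
  force=20,
  moves=[
    [-0.4, [-0.1, 0.12, -0.9], 0],
    [-0.4, [0, 0, -1], 0],
    [-0.4, [0, 0, -1], 0],
    [-0.4, [0, 0, -0.8], 0],
    [-0.4, [0, 0, -0.2], 0],
    [-1, [0, 0, 0], 0],
    [-1, [0, 0, 0], 0],
    [-1, [0, 0, 0], 0],
  ],
)

```text
time_s: 58.1
position: [0.645, -0.1272, 0.1138]
orientation: [0.312, 3.125, -0.001]
contact_force: [-1.1, -3.0, 2.2]
width: 0.107
gripper_force: 19.7
```

move_arm(
  moves=[
    [-1, [0, 0, 0], -1],
    [-1, [0, 0, 0], -1],
    [-1, [0, 0, 0], -1],
    [-1, [0, 0, 0], -1],
    [-1, [0, 0, 0], 0],
  ],
)

```text
time_s: 58.72
position: [0.6452, -0.1267, 0.1138]
orientation: [0.926, 3.001, -0.001]
contact_force: [-1.7, -2.1, 5.4]
width: 0.106
gripper_force: 19.9
```

move_arm(
  moves=[
    [-1, [0, 0, 0], -1],
    [-1, [0, 0, 0], -1],
    [-1, [0, 0, 0], -1],
    [-1, [0, 0, 0], -1],
    [-1, [0, 0, 0], -1],
    [-1, [0, 0, 0], -1],
    [-1, [0, 0, 0], -1],
    [-1, [0, 0, 0], -1],
    [-1, [0, 0, 0], -1],
    [-1, [0, 0, 0], -1],
    [-1, [0, 0, 0], -1],
    [-1, [0, 0, 0], -0.7],
    [-1, [0, 0, 0], 0],
    [-0.4, [0, 0, 0], 0],
    [-0.4, [0, 0, 0], 0],
    [-0.4, [0, 0, 1], 0],
    [-0.4, [0, 0, 1], 0],
    [-0.4, [0, 0, 1], 0],
    [-0.4, [0, 0, 1], 0],
  ],
)

```text
time_s: 61.1
position: [0.645, -0.1265, 0.1951]
orientation: [2.43, 1.991, 0.001]
contact_force: [-0.2, -0.1, -0.9]
width: 0.299
gripper_force: 0.0
```

move_arm(
  moves=[
    [-0.4, [-0.2, -1, 0], -1],
    [-0.4, [-0.2, -1, 0], -1],
    [-0.4, [-0.2, -1, 0], -1],
    [-0.4, [-0.2, -1, 0], -1],
    [-0.4, [-0.2, -1, 0], -1],
    [-0.4, [-0.2, -1, 0], -1],
    [-0.4, [-0.2, -1, 0], -1],
    [-0.4, [-0.2, -1, 0], -1],
    [-0.4, [-0.2, -1, 0], -1],
    [-0.4, [-0.2, -1, 0], -1],
    [-0.1, [-0.1, -0.6, 0], -1],
    [-0.1, [0, 0, 0], -1],
    [-0.1, [0, 0, 0], -1],
    [-0.1, [0, 0, 0], -1],
    [-0.1, [0, 0, 0], -1],
    [-0.1, [0, 0, 0], -0.7],
    [-0.1, [0, 0, 0], 0],
  ],
)

```text
time_s: 63.22
position: [0.6031, -0.3383, 0.1938]
orientation: [-3.126, 0.308, -0.0]
contact_force: [1.2, -0.4, -0.0]
width: 0.448
gripper_force: 0.0
```

```bash
python3 btn.py
```

```text
[ 0.60308007 -0.33828665  0.19384278] 63.225 [[ 0.981 -0.195]
 [-0.195 -0.981]]
net [  0. 182.  58.  22.] 0.73
[249 152  21  64 969] [258.3 181.3] [0.0122 0.0027]
[  0 182  60  20 461] [ 28.2 190.3] [ 0.0038 -0.2011]
TCP axis at .126 255.09745759101006 198.0489550351021
152 255 260; 158 252 268; 164 252 268; 170 251 267; 176 251 267; 182 250 266; 188 249 266; 194 249 265; 200 249 265; 206 252 260; 212 252 261; 
front rib tool x 0.0381 back bar -0.0213
182 27 28; 188 11 58; 194 0 58; 200 22 27; 
front rib tool x 0.0134 back bar -0.0094
```

move_arm(
  force=20,
  moves=[
    [-0.4, [0.03, -0.11, -0.9], 0],
    [-0.4, [0, 0, -1], 0],
    [-0.4, [0, 0, -1], 0],
    [-0.4, [0, 0, -0.9], 0],
    [-0.4, [0, 0, -0.2], 0],
    [-1, [0, 0, 0], 0],
    [-1, [0, 0, 0], 0],
    [-1, [0, 0, 0], 0],
    [-1, [0, 0, 0], 1],
    [-1, [0, 0, 0], 1],
    [-1, [0, 0, 0], 1],
    [-1, [0, 0, 0], 0],
  ],
)

```text
time_s: 64.82
position: [0.6038, -0.3413, 0.1139]
orientation: [3.137, 0.16, 0.002]
contact_force: [1.7, -4.3, 3.4]
width: 0.106
gripper_force: 19.9
```

move_arm(
  moves=[
    [-1, [0, 0, 0], 1],
    [-1, [0, 0, 0], 1],
    [-1, [0, 0, 0], 1],
    [-1, [0, 0, 0], 1],
    [-1, [0, 0, 0], 1],
    [-1, [0, 0, 0], 1],
    [-1, [0, 0, 0], 1],
    [-1, [0, 0, 0], 1],
    [-1, [0, 0, 0], 1],
    [-1, [0, 0, 0], 1],
    [-1, [0, 0, 0], 1],
    [-1, [0, 0, 0], 1],
    [-1, [0, 0, 0], 0.7],
    [-1, [0, 0, 0], 0],
    [-0.4, [0, 0, 0], 0],
    [-0.4, [0, 0, 0], 0],
    [-0.4, [0, 0, 1], 0],
    [-0.4, [0, 0, 1], 0],
    [-0.4, [0, 0, 1], 0],
    [-0.4, [0, 0, 1], 0],
  ],
)

```text
time_s: 67.32
position: [0.6036, -0.3407, 0.1951]
orientation: [2.43, 1.991, 0.001]
contact_force: [-0.4, 0.3, 0.8]
width: 0.302
gripper_force: 0.0
```

move_arm(
  moves=[
    [-0.4, [0, 0.5, 1], 0],
    [-0.4, [0, 1, 1], 0],
    [-0.4, [0, 1, 1], 0],
    [-0.4, [0, 1, 1], 0],
    [-0.4, [0, 1, 1], 0],
    [-0.4, [0, 1, 0.5], 0],
    [-0.4, [0, 0.5, 0], 0],
    [-0.4, [0, 0, 0], 0],
  ],
)

```text
time_s: 68.32
position: [0.6035, -0.2199, 0.3031]
orientation: [-2.429, -1.992, -0.0]
contact_force: [0.8, -0.1, -0.2]
width: 0.301
gripper_force: 0.0
```

```bash
cat > fin.py <<'E'
from h import *
s=sense();print(s['position'],s['time_s'])
im=snap('wrist','fin')
g=cv2.cvtColor(im,cv2.COLOR_RGB2HSV)
m=((g[...,0]>14)&(g[...,0]<32)&(g[...,1]>175)&(g[...,2]>70)).astype(np.uint8)
n,l,st,c=cv2.connectedComponentsWithStats(m)
C=np.array([.6268,-.2342]);X=np.array([.980,-.197]);Y=np.array([.197,.980])
f=lambda p:(round(float((p[:2]-C)@X),4),round(float((p[:2]-C)@Y),4))
for i in range(1,n):
    if st[i,4]>100:
        ys,xs=np.where(l==i); r=cv2.minAreaRect(np.c_[xs,ys].astype(np.float32)); b=cv2.boxPoints(r)
        print(st[i],c[i].round(),'case',[f(atz('wrist',*q,.115)) for q in b])
for q in('lid','lid_handle','case','button_left','driver_1_mid'):
    for d in search_frame('wrist',q)[:3]:
        x,y,w,h=d['extent']; print(q,np.round(d['extent']),round(d['confidence'],2),'ctr case z.101',f(atz('wrist',x+w/2,y+h/2,.101)))
E
python3 fin.py
```

```text
[ 0.60347686 -0.21987581  0.30305908] 68.325
[267  66  14  48 498] [274.  93.] case [(-0.0112, 0.1262), (0.0033, 0.1263), (0.0042, 0.0749), (-0.0106, 0.0749)]
[266 231  12  42 302] [271. 253.] case [(-0.0101, -0.0702), (0.0037, -0.0702), (0.0051, -0.1286), (-0.0094, -0.1286)]
lid [222.  97. 105. 146.] 0.76 ctr case z.101 (0.0009, 0.0049)
lid_handle [223.  96. 105. 148.] 0.76 ctr case z.101 (0.0015, 0.004)
lid_handle [209.  64. 129. 214.] 0.34 ctr case z.101 (-0.0014, 0.0035)
case [210.  66. 126. 210.] 0.56 ctr case z.101 (-0.0012, 0.0034)
button_left [267.  67.  16.  45.] 0.68 ctr case z.101 (-0.0005, 0.1006)
```

Both turnbuttons point inwards across the lid, which sits centred, and the gripper is clear. I hand the job in.

```bash
python3 -c "
from bench import *
print(sign_off())"
```

```text
the job is handed in; nothing more can be done
None
```

The job is handed in: toggle off and guard shut, the three drivers standing in the case, lid seated and both turnbuttons across it, about 68 s on the clock; I viewed 15 pictures (one over the limit of 14), and the wrist read about 40 N while I pushed the guard shut.

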